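# Put the jack comparator's setting masters away and park its indexing plate

### The arm

A 6-joint arm with a two-finger parallel gripper is mounted at the origin on the work surface. World frame = base frame: x ahead of the robot, y to its left, z up, the work surface at z = 0. Lengths are in m, angles in rad, forces in N, time in s.
With the tool pointing down it reaches from about 0.375 to 0.9 m from the base axis. Payload 3.1 kg.
Tool frame: the origin (TCP) lies midway between the tips of the shut fingers; the grasp point (between the pads) lies 19 mm behind it; z points along the fingers, y is the line along which they close (so a half turn about z gives the same grasp; the last joint's range is limited). The gripper opens to 87 mm and grips with 3 to 60 N. Pads are 19 mm wide; open, the fingers measure 117 mm over their backs; the gripper's body (75 mm by 190 mm) begins 51 mm behind the grasp point.
Start: joints at [1.119, 0.527, 1.433, -0, 1.181, -0.178], TCP at [0.169, 0.602, 0.223] pointing down, gripper open.
Joint ranges: [-3.08, 3.08], [-0.75, 2.2], [0.22, 2.44], [-1.43, 4.57], [0, 2.65], [-2.85, 2.85]. Speed limits (rad/s): [2.79, 2.79, 3.14, 3.14, 3.14, 3.14].

### API

Orientations are given as a unit quaternion [x, y, z, w].
In Python, from rig import robot gives the robot as it stands. The module is installed in compiled form; this text tells all that it offers.
- The arm moves only by the tool play_rows, never from a script. Its arguments are lists of equal length, an entry for each row: "gripper": the closure, from -1 (fully open) to 1 (shut); "delta_pos": the shift along the tool's x, y, z in cm, a list of three; "turn": the turn, a rotation vector about the tool's x, y, z in rad, a list of three. A call has 1 to 12 rows; each row is the pose to reach, as a shift and turn from the pose commanded when the call began, along the tool's axes at that moment; what a row does not reach only later rows make up. A row lasts 1/8 s, in which the tool goes at most 62.5 mm and 10.7 degrees, less where a joint would pass 70% of its speed; a pose out of reach is approached as far as the arm can. A call with a gripper value outside its range is refused whole. The fingers move at their own pace and stop on an object; "squeeze" is the grip in N (left out, the last holds). Time passes only in rows, so rows that repeat a pose let the fingers close. It gives the time, the measured TCP pose, the force, the opening and the grip force at its end, in the units of the state.
- robot.get_obs(): the state, without advancing time (a new reading comes with each control period).
- robot.camera(name): name is "scene" or "top"; returns a dict with "color" (400x640x3 uint8, red, green, blue), "vfov" (degrees; the focal length in pixels is half the picture's height over the tangent of half this angle, whatever the lens; pixels are square), "cx", "cy" (the principal point, pixels), "k1" (the pictures are not rectified: a ray, as slopes to the right and down, at radius r is drawn at 1 + k1 r^2 times it, then the intrinsics apply), "R" (3x3) and "t" (3): a world point X has camera coordinates R X + t. Camera axes: x right, y down, z forward; pixel columns grow to the right and rows downward; lengths in m; the calibration is good to about 2 mm. A picture is of the moment at which its call begins. There is no depth.
- robot.hand_in(): hands the job in; it is judged then, once.
The state is a dict: "time": time; "q": joint angles; "joint_velocities": joint speeds; "joint_torque": joint torques, N m; "position": TCP position; "tool_rot": TCP orientation; "ft_force": force on the tool from outside, world axes, zero at the start; "moment": the same for the moment, N m; "grip_width": finger opening in m; "grip_force": force on a finger pad.
Only numpy, scipy, OpenCV 4.12 (cv2) and the standard library are available. Lean on these libraries where they do the work, as an engineer would, in place of code of your own. Each camera call takes 0.05 s, during which the arm holds its last target. There are 200 camera calls.

### The job

Put all the setting masters back in the kit drawer, standing upright on its lining: the comparator's indexing plate, turned by its hand posts from detent to detent, brings each one round from under the hood to the open front. When they are all in, push the drawer fully home, and leave the plate parked at rest in its detent with the brass pointer on the long zero mark of the protractor arc. Knock no master over, and do not disturb the bowl or the jack standing on their rubber grips.

Things in the scene. Friction and masses are not known exactly. Their poses are not given: they have to be found in the camera images.
- comparator: fixed bench comparator. Origin on the table below the plate's axis; +z up; its open front looks along its own -x, roughly to the robot. Footplate: own x -150 to 215 mm, y +-180 mm, 12 mm thick. Column and dial gauge rise over the back (own x above 80 mm, 252 mm high).
- hood_edge (a point): middle of the front edge of the clear acrylic hood's top sheet, own x = -25 mm of the comparator, z = 132 mm (upper side; 4 mm thick). The hood covers the plate from there back to own x = 175 mm, 344 mm wide, side walls down to the footplate; what lies before this edge is open from above. Posts and masters pass beneath with 10 mm to spare or more.
- plate: indexing plate: aluminium disc 296 mm across, turning endlessly on its vertical axis. Origin on the axis, z = 40 mm (top face at 55 mm); own -x points along the pointer. Four flush engraved seats at radius 95 mm, one in the pointer's direction, the others each 90 degrees on. Friction about 1.2 N at a post. Starts between two detents.
- pointer_tip (a point): tip of the brass pointer on the plate's rim, 163 mm from the axis, z = 56 mm. A ball-plunger detent holds the plate wherever the pointer stands at 0, 90, 180 or 270 degrees from the zero mark: then one seat is in the middle of the open front and a post 45 degrees to each side of it. It takes 7 to 12 N at a post to enter or leave; let go within 0.07 rad of one, the plate centres itself.
- post1 (a point): top centre of one of four alike upright steel hand posts on the plate, 14 mm diameter, rising 58 mm from the plate (tops z = 113 mm), radius 130 mm from the axis. This one is 45 degrees anticlockwise from the pointer; the others follow each 90 degrees.
- arc_mark (a point): zero mark (the longest, broadest line) in the middle of the aluminium protractor arc, 163 mm from the axis along the comparator's -x, z = 40 mm. The arc runs round the plate's front +-70 degrees, radius 152 to 182 mm, top at z = 40 mm
- cabinet: fixed low steel kit cabinet, 220 deep (own x) x 260 wide (own y) x 98 mm high. Origin at the centre of its underside; its face, at own x = -110 mm, looks along its -x, roughly to the robot; +z up
- drawer (a joint): how far the drawer is pulled out along the cabinet's -x (m): 0 fully home, 0.15 fully out; starts at 0.12 to 0.15. About 2 N friction; a spring catch resists with up to 15 N from 10 to 5 mm short of home, then pulls it home against its stop.
- drawer_in (a point): point on the drawer's lining, z = 14 mm, midway across, 60 mm behind the outside of the drawer's front; moves with the drawer, axes as the cabinet's. Inside, the drawer runs from 54 mm before this point (-x) to 130 mm beyond it, 113 mm to each side; side and back walls reach z = 53 mm. With the drawer out by d the cabinet's face is d - 60 mm beyond this point.
- drawer_front (a point): middle of the top edge of the drawer's front panel, outer side, z = 88 mm. The panel is 246 mm wide and reaches down to z = 8 mm; a pull lip, 140 mm wide, sticks out 12 mm at z = 82 to 86 mm
- bowl: black resin bowl, 125 mm across, 1.4 kg, standing on a rubber ring stuck to the table; bystander, origin at its underside
- jack: yellow plastic jack (ball), 63 mm across, standing on a smaller rubber ring stuck to the table; bystander, origin at its underside
- master1: setting master, one of three or four alike (one may be absent): turned steel, foot 48 mm across and 12 mm high, above it a plain cylinder 32 mm across to 63 mm height (grip it there, not above 60 N needed), about 0.4 kg; origin at the centre of its underside, z up. Starts standing on one of the plate's seats.
- master2: setting master, as master1
- master3: setting master, as master1
- master4: setting master, as master1

How it is judged:
At the end, for the whole second after the job is handed in: Every setting master that is there stands upright (within 0.15 rad) and at rest on the lining of the drawer; the drawer is home to within 4 mm; the plate is at rest in its detent with the pointer tip within 5 mm of the zero mark (x of master1 in the frame of drawer_in between -0.06 and 0.135 m and y of master1 in the frame of drawer_in between -0.115 and 0.115 m and z of master1 in the frame of drawer_in between -0.006 and 0.008 m and angle between each of master1, master2, master3, master4's own z axis and vertical below 0.15 rad and linear speed of each of master1, master2, master3, master4 below 0.02 m/s and x of master2 in the frame of drawer_in between -0.06 and 0.135 m and y of master2 in the frame of drawer_in between -0.115 and 0.115 m and z of master2 in the frame of drawer_in between -0.006 and 0.008 m and x of master3 in the frame of drawer_in between -0.06 and 0.135 m and y of master3 in the frame of drawer_in between -0.115 and 0.115 m and z of master3 in the frame of drawer_in between -0.006 and 0.008 m and x of master4 in the frame of drawer_in between -0.06 and 0.135 m and y of master4 in the frame of drawer_in between -0.115 and 0.115 m and z of master4 in the frame of drawer_in between -0.006 and 0.008 m and value of joint drawer below 0.004 m and horizontal distance between pointer_tip and arc_mark below 0.005 m and angular speed of plate below 0.03 rad/s); the robot touches nothing.
It fails at once if a setting master is knocked over (angle between any of master1, master2, master3, master4's own z axis and vertical above 0.8 rad).
It fails at once if the bowl is moved more than 20 mm (distance of bowl from where it was at the start of the episode above 0.02 m).
It fails at once if the jack is moved more than 20 mm (distance of jack from where it was at the start of the episode above 0.02 m).
Of master1, master2, master3, master4 only 3 to 4 are there at a start; the rules pass over those that are not, and their reading is None.
At some moment in a run one of master1, master2, master3, master4 may be knocked a few centimetres aside while the robot is not near it.
It also fails if it takes over 200 s, if anything falls off the work surface, if the arm or the gripper's body presses on something with over 40 N, if the wrist force passes 120 N, or if a joint passes its speed limit or range.

## Working session

There is one attempt and no reset: what is moved stays moved. The work goes in short steps, Python scripts to look and compute and a tool call to move; the robot and the scene stay as the last step left them, time stands still between calls to the robot, and variables do not carry over. Pictures are saved under pics/ and viewed, at most 14 in all, crops included, and the job is handed in when it is done.

Besides the shell and the picture viewer there is one more tool, called after "Call:" as a command line: name --argument value ..., lists and objects as JSON in quotes. play_rows: Moves the arm, as the interface text tells. Its arguments: {"type":"object","properties":{"gripper":{"type":"array","items":{"type":"number"}},"delta_pos":{"type":"array","items":{"type":"array","items":{"type":"number"}}},"turn":{"type":"array","items":{"type":"array","items":{"type":"number"}}},"squeeze":{"type":"number"}},"required":["gripper","delta_pos","turn"]}

```bash
mkdir -p pics
cat > h.py <<'E'
import numpy as np, cv2
from rig import robot
def snap(n,f=None):
    c=robot.camera(n)
    if f: cv2.imwrite('pics/'+f,c['color'][:,:,::-1])
    return c
def K(c):
    f=200/np.tan(np.radians(c['vfov'])/2); return np.array([[f,0,c['cx']],[0,f,c['cy']],[0,0,1.]])
def D(c): return np.array([c['k1'],0,0,0,0.])
def ray(c,uv):
    p=cv2.undistortPoints(np.array(uv,float).reshape(-1,1,2),K(c),D(c)).reshape(-1,2)
    d=np.c_[p,np.ones(len(p))]@np.array(c['R']); o=-np.array(c['R']).T@np.array(c['t']); return o,d
def onz(c,uv,z):
    o,d=ray(c,uv); return o+d*((z-o[2])/d[:,2])[:,None]
def proj(c,X):
    return cv2.projectPoints(np.array(X,float).reshape(-1,1,3),cv2.Rodrigues(np.array(c['R'],float))[0],np.array(c['t'],float),K(c),D(c))[0].reshape(-1,2)
E
python3 - <<'E'
from h import *
for n in('scene','top'):
    c=snap(n,n+'0.png'); print(n,c['vfov'],c['cx'],c['cy'],c['k1'],-np.array(c['R']).T@c['t'],np.array(c['R'])[2])
o=robot.get_obs();print(o)
E
```

```text
scene 55.32575252625599 320.732653069747 201.1718463997102 -0.07247141781373627 [1.29353576 0.53180701 1.09599989] [-0.5547755  -0.40256499 -0.7281247 ]
top 42.64694897505097 325.7576968583319 189.6622818683195 -0.007028302546981016 [0.27752188 0.00220343 1.55782395] [ 0.20205226 -0.01546668 -0.97925261]
{'time': 0.1, 'q': array([ 1.11848300e+00,  5.28357609e-01,  1.43378140e+00, -8.69629757e-06,
        1.18142935e+00, -1.78530242e-01]), 'joint_velocities': array([-5.52478490e-04,  9.63804915e-08, -3.19371333e-03,  5.48444132e-05,
        1.13194224e-03, -9.71773237e-04]), 'joint_torque': array([-1.81697806e-04, -4.40986633e+01, -1.77150160e+01,  6.34955917e-02,
        5.33792807e-02, -3.41035923e-05]), 'position': array([0.16867856, 0.60110992, 0.22167679]), 'tool_rot': array([ 1.36462697e-01,  9.90644718e-01, -9.40364462e-04, -3.02626317e-04]), 'ft_force': array([ 0.39699243, -0.44171756, -0.30173553]), 'moment': array([-0.00924342, -0.06631237, -0.00777263]), 'grip_force': 0.0, 'grip_width': 0.0872129476057562}
```

View pics/scene0.png

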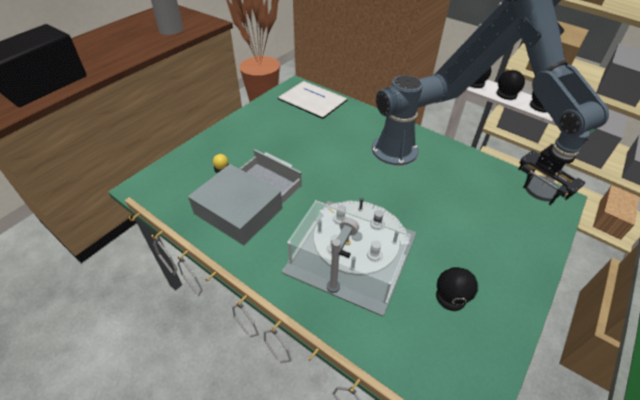

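View pics/top0.png

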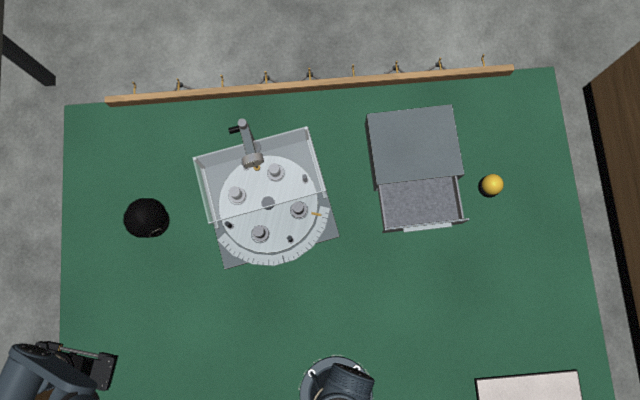

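Both pictures show the comparator in the middle (top: plate centre at about 268,205, pointer near 318,213), four masters, the drawer out (about 422,205), the bowl at (146,217) and the jack at (491,185). I'll enlarge the top view.

Run:
```python
import cv2
a=cv2.imread('pics/top0.png')
cv2.imwrite('pics/c1.png',cv2.resize(a[110:275,180:350],None,fx=3.6,fy=3.6,interpolation=cv2.INTER_CUBIC))
cv2.imwrite('pics/c2.png',cv2.resize(a[95:245,355:515],None,fx=4,fy=4,interpolation=cv2.INTER_CUBIC))
```

```text
(no output)
```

View pics/c1.png

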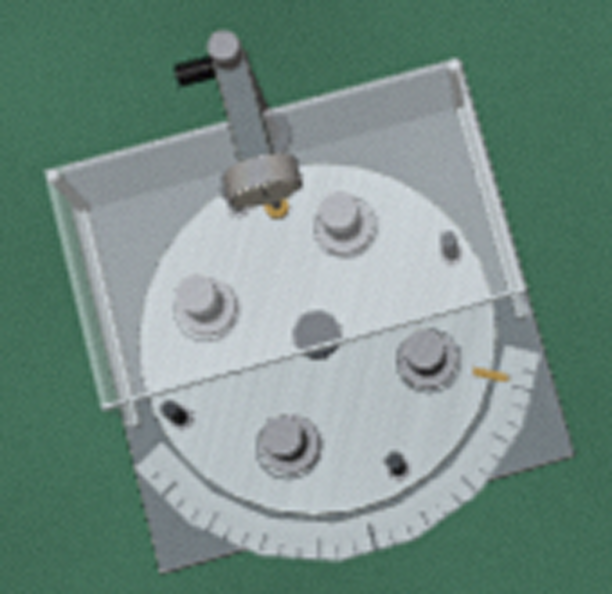

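View pics/c2.png

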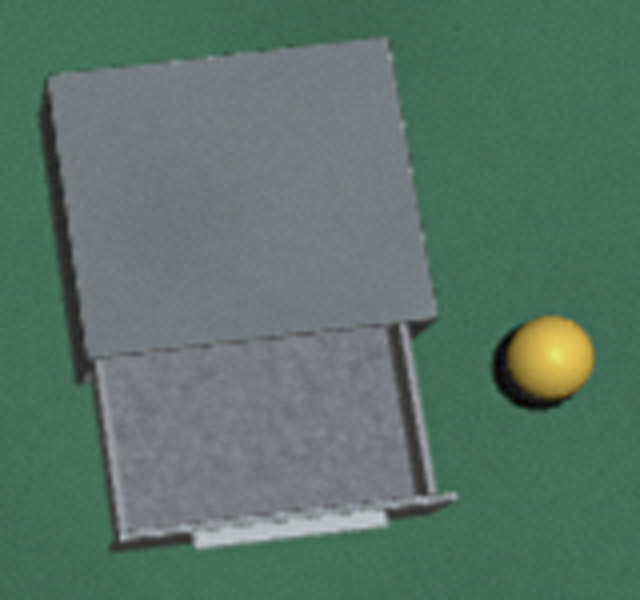

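The top crop shows the pointer tip at crop (507,377), the zero mark at (374,535), and the hood edge from (105,408) to (525,290). The second crop shows the cabinet top corners and the drawer front edge from (115,540) to (455,495).

Run:
```python
from h import *
c=snap('top')
a=lambda L:[[180+(x+.5)/3.6-.5,110+(y+.5)/3.6-.5] for x,y in L]
b=lambda L:[[355+(x+.5)/4-.5,95+(y+.5)/4-.5] for x,y in L]
r=lambda n,X:print(n,np.round(X,4).tolist())
hd=onz(c,a([(105,408),(525,290)]),.132);r('hood',hd); d=hd[0]-hd[1]; r('edge len',np.linalg.norm(d)); th=np.arctan2(-d[0],d[1]);print('yaw',th, 'axis', hd.mean(0)[:2]+.025*np.array([np.cos(th),np.sin(th)]))
foot=onz(c,a([(572,456),(160,572)]),.012);r('foot',foot)
mk=onz(c,a([(374,535)]),.040);r('mark',mk)
pt=onz(c,a([(507,377)]),.056);r('ptr',pt)
hub=onz(c,a([(318,335)]),.057);r('hub',hub)
pl=onz(c,a([(141,330),(496,330)]),.055); r('disc lr',pl)
ms=onz(c,a([(205,298),(342,212),(427,351),(288,437)]),.118);r('masters',ms)
ps=onz(c,a([(172,406),(448,238),(394,458)]),.113);r('posts',ps)
cb=onz(c,b([(48,77),(387,38),(436,318),(90,360)]),.098);r('cab',cb)
df=onz(c,b([(113,541),(456,495)]),.088);r('dfront',df)
lip=onz(c,b([(197,549),(388,525)]),.086);r('lip',lip)
C=hub[0][:2]
for n,P in (('mark',mk),('ptr',pt),('m',ms),('post',ps)):
  for p in P: v=p[:2]-C; print(n,np.hypot(*v),np.degrees(np.arctan2(v[1],v[0])))
jb=onz(c,b([(550,358)]),.03);r('jack',jb); r('bowl',onz(c,[(146,217)],.05))
```

```text
hood [[0.5043, 0.3147, 0.132], [0.5702, -0.0194, 0.132]]
edge len 0.3406
yaw 0.19491195653045618 axis [0.56179313 0.15251957]
foot [[0.4497, -0.0486, 0.012], [0.3823, 0.3007, 0.012]]
mark [[0.3957, 0.1195, 0.04]]
ptr [[0.5142, 0.0004, 0.056]]
hub [[0.5622, 0.1532, 0.057]]
disc lr [[0.5792, 0.2994, 0.055], [0.5544, 0.0062, 0.055]]
masters [[0.5881, 0.235, 0.118], [0.6494, 0.1217, 0.118], [0.5305, 0.0619, 0.118], [0.4715, 0.1755, 0.118]]
posts [[0.5044, 0.266, 0.113], [0.6219, 0.0385, 0.113], [0.4486, 0.0941, 0.113]]
cab [[0.7999, -0.1626, 0.098], [0.8092, -0.4203, 0.098], [0.591, -0.427, 0.098], [0.581, -0.1713, 0.098]]
dfront [[0.449, -0.1751, 0.088], [0.4613, -0.4262, 0.088]]
lip [[0.4383, -0.2351, 0.086], [0.444, -0.3747, 0.086]]
mark 0.16993475884455844 -168.54601852164419
ptr 0.16019903941542646 -107.43579643402899
m 0.08577505402941285 72.4158388996084
m 0.09265447118767037 -19.89572983646735
m 0.096701344077414 -109.13264623847232
m 0.09342935968812824 166.18933126640084
post 0.12676632893231884 117.11823956767357
post 0.12934126581392674 -62.50961125807862
post 0.1280484148849412 -152.51680292055843
jack [[0.5671, -0.5294, 0.03]]
bowl [[0.551, 0.5186, 0.05]]
```

```bash
cat > plan.py <<'E'
import json,numpy as np
A=np.array([.562,.1525]); Y=.195; DI=np.array([.515,-.298]); DY=.041
def rel(phi,r=.13):  # degrees ccw from zero mark
    a=np.pi+Y+np.radians(phi); return A+r*np.array([np.cos(a),np.sin(a)])
def dr(x,y):
    return DI+x*np.array([np.cos(DY),np.sin(DY)])+y*np.array([-np.sin(DY),np.cos(DY)])
def load():
    try: return json.load(open('cmd.json'))
    except Exception: return [.169,.602,.223,1.297]
def plan(wps):
    """wps: (xy,z,yaw,g,n) ; prints rows, stores the commanded pose"""
    s=load(); p=np.array(s); ex=np.array([-np.sin(s[3]),np.cos(s[3])]); ey=np.array([np.cos(s[3]),np.sin(s[3])])
    G=[];DP=[];T=[]
    for xy,z,yaw,g,n in wps:
        q=np.array([*xy,z,yaw])
        for i in range(n):
            w=p+(q-p)*(i+1)/n; d=w-s
            G.append(g);DP.append([round(100*float(v),1)+0. for v in(d[:2]@ex,d[:2]@ey,-d[2])]);T.append([0,0,round(-float(d[3]),2)+0.])
        p=q
    a,b,c=np.array(DP[-1])/100
    e=np.array(s[:2])+a*ex+b*ey; json.dump([e[0],e[1],s[2]-c,s[3]-T[-1][2]],open('cmd.json','w'))
    print(len(G));print(G);print(DP);print(T)
def chk():
    from h import robot
    o=robot.get_obs(); c=load(); q=o['tool_rot']
    print('t',o['time'],'err mm',np.round((o['position']-c[:3])*1e3,1),'yaw',round(2*np.arctan2(q[1],q[0])-np.pi/2,3),round(c[3],3),'F',np.round(o['ft_force'],1),'w',round(o['grip_width'],4),'gf',round(o['grip_force'],1))
E
python3 -c "
from plan import *
plan([(rel(16.4),.20,Y,-.2,12)])"
```

```text
12
[-0.2, -0.2, -0.2, -0.2, -0.2, -0.2, -0.2, -0.2, -0.2, -0.2, -0.2, -0.2]
[[-3.4, -3.5, 0.2], [-6.8, -6.9, 0.4], [-10.1, -10.4, 0.6], [-13.5, -13.9, 0.8], [-16.9, -17.3, 1.0], [-20.3, -20.8, 1.1], [-23.6, -24.2, 1.3], [-27.0, -27.7, 1.5], [-30.4, -31.2, 1.7], [-33.8, -34.6, 1.9], [-37.1, -38.1, 2.1], [-40.5, -41.6, 2.3]]
[[0, 0, 0.09], [0, 0, 0.18], [0, 0, 0.28], [0, 0, 0.37], [0, 0, 0.46], [0, 0, 0.55], [0, 0, 0.64], [0, 0, 0.73], [0, 0, 0.83], [0, 0, 0.92], [0, 0, 1.01], [0, 0, 1.1]]
```

Call:
play_rows --gripper '[-0.2, -0.2, -0.2, -0.2, -0.2, -0.2, -0.2, -0.2, -0.2, -0.2, -0.2, -0.2]' --delta_pos '[[-3.4, -3.5, 0.2], [-6.8, -6.9, 0.4], [-10.1, -10.4, 0.6], [-13.5, -13.9, 0.8], [-16.9, -17.3, 1.0], [-20.3, -20.8, 1.1], [-23.6, -24.2, 1.3], [-27.0, -27.7, 1.5], [-30.4, -31.2, 1.7], [-33.8, -34.6, 1.9], [-37.1, -38.1, 2.1], [-40.5, -41.6, 2.3]]' --turn '[[0, 0, 0.09], [0, 0, 0.18], [0, 0, 0.28], [0, 0, 0.37], [0, 0, 0.46], [0, 0, 0.55], [0, 0, 0.64], [0, 0, 0.73], [0, 0, 0.83], [0, 0, 0.92], [0, 0, 1.01], [0, 0, 1.1]]' --squeeze 30

```text
time: 1.65
position: [0.4469, 0.0902, 0.1994]
tool_rot: [0.635, 0.772, 0.0, -0.0]
ft_force: [1.0, 0.8, 0.2]
grip_width: 0.0522
grip_force: 0.0
```

```bash
python3 -c "
from plan import *
chk()
plan([(rel(16.4),.085,Y,-.2,4),(rel(16.4),.085,Y,1,4)])"
```

```text
t 1.65 err mm [ 0.4 -1.8 -0.6] yaw 0.194 0.197 F [1.  0.8 0.2] w 0.0522 gf 0.0
8
[-0.2, -0.2, -0.2, -0.2, 1, 1, 1, 1]
[[0.0, 0.0, 2.9], [0.0, 0.0, 5.8], [0.0, 0.0, 8.6], [0.0, 0.0, 11.5], [0.0, 0.0, 11.5], [0.0, 0.0, 11.5], [0.0, 0.0, 11.5], [0.0, 0.0, 11.5]]
[[0, 0, 0.0], [0, 0, 0.0], [0, 0, 0.0], [0, 0, 0.0], [0, 0, 0.0], [0, 0, 0.0], [0, 0, 0.0], [0, 0, 0.0]]
```

Call:
play_rows --gripper '[-0.2, -0.2, -0.2, -0.2, 1, 1, 1, 1]' --delta_pos '[[0.0, 0.0, 2.9], [0.0, 0.0, 5.8], [0.0, 0.0, 8.6], [0.0, 0.0, 11.5], [0.0, 0.0, 11.5], [0.0, 0.0, 11.5], [0.0, 0.0, 11.5], [0.0, 0.0, 11.5]]' --turn '[[0, 0, 0], [0, 0, 0], [0, 0, 0], [0, 0, 0], [0, 0, 0], [0, 0, 0], [0, 0, 0], [0, 0, 0]]' --squeeze 30

```text
time: 2.65
position: [0.447, 0.0917, 0.0855]
tool_rot: [0.634, 0.773, 0.001, 0.001]
ft_force: [-0.4, -0.8, -0.1]
grip_width: 0.0203
grip_force: 0.0
```

```bash
python3 -c "
from plan import *
chk()
plan([(rel(a),.085,Y,1,1) for a in (20,24,28,32,36,40,43,45,45)]+[(rel(45),.085,Y,.4,3)])
p=load();chk()"
```

```text
t 2.65 err mm [ 0.6 -0.3  0.5] yaw 0.197 0.197 F [-0.4 -0.8 -0.1] w 0.0203 gf 0.0
12
[1, 1, 1, 1, 1, 1, 1, 1, 1, 0.4, 0.4, 0.4]
[[-0.7, 0.3, 0.0], [-1.6, 0.6, 0.0], [-2.4, 1.0, 0.0], [-3.2, 1.5, 0.0], [-3.9, 2.0, 0.0], [-4.7, 2.5, 0.0], [-5.2, 3.0, 0.0], [-5.5, 3.3, 0.0], [-5.5, 3.3, 0.0], [-5.5, 3.3, 0.0], [-5.5, 3.3, 0.0], [-5.5, 3.3, 0.0]]
[[0, 0, 0.0], [0, 0, 0.0], [0, 0, 0.0], [0, 0, 0.0], [0, 0, 0.0], [0, 0, 0.0], [0, 0, 0.0], [0, 0, 0.0], [0, 0, 0.0], [0, 0, 0.0], [0, 0, 0.0], [0, 0, 0.0]]
t 2.65 err mm [-42.5  47.2   0.5] yaw 0.197 0.197 F [-0.4 -0.8 -0.1] w 0.0203 gf 0.0
```

Call:
play_rows --gripper '[1, 1, 1, 1, 1, 1, 1, 1, 1, 1, 1, 1]' --delta_pos '[[0, 0, 0], [0, 0, 0], [0, 0, 0], [-0.7, 0.3, 0.0], [-1.6, 0.6, 0.0], [-2.4, 1.0, 0.0], [-3.2, 1.5, 0.0], [-3.9, 2.0, 0.0], [-4.7, 2.5, 0.0], [-5.2, 3.0, 0.0], [-5.5, 3.3, 0.0], [-5.5, 3.3, 0.0]]' --turn '[[0, 0, 0], [0, 0, 0], [0, 0, 0], [0, 0, 0], [0, 0, 0], [0, 0, 0], [0, 0, 0], [0, 0, 0], [0, 0, 0], [0, 0, 0], [0, 0, 0], [0, 0, 0]]'

```text
time: 4.15
position: [0.4859, 0.0441, 0.085]
tool_rot: [0.633, 0.774, -0.003, -0.002]
ft_force: [-4.4, -3.3, 8.8]
grip_width: 0.0131
grip_force: 29.9
```

```bash
python3 -c "
from plan import *
chk()
plan([(rel(45),.085,Y,.2,4),(rel(45),.15,Y,0,2),(rel(0,.095),.15,Y,-.5,3)])
from h import *
c=snap('top','t1.png')"
```

```text
t 4.15 err mm [-3.6 -0.4  0. ] yaw 0.201 0.197 F [-4.4 -3.3  8.8] w 0.0131 gf 29.9
9
[0.2, 0.2, 0.2, 0.2, 0, 0, -0.5, -0.5, -0.5]
[[0.0, 0.0, 0.0], [0.0, 0.0, 0.0], [0.0, 0.0, 0.0], [0.0, 0.0, 0.0], [0.0, 0.0, -3.2], [0.0, 0.0, -6.5], [3.1, -0.1, -6.5], [6.1, -0.2, -6.5], [9.2, -0.3, -6.5]]
[[0, 0, 0.0], [0, 0, 0.0], [0, 0, 0.0], [0, 0, 0.0], [0, 0, 0.0], [0, 0, 0.0], [0, 0, 0.0], [0, 0, 0.0], [0, 0, 0.0]]
```

Call:
play_rows --gripper '[0.2, 0.2, 0.2, 0.2, 0, 0, -0.5, -0.5, -0.5]' --delta_pos '[[0.0, 0.0, 0.0], [0.0, 0.0, 0.0], [0.0, 0.0, 0.0], [0.0, 0.0, 0.0], [0.0, 0.0, -3.2], [0.0, 0.0, -6.5], [3.1, -0.1, -6.5], [6.1, -0.2, -6.5], [9.2, -0.3, -6.5]]' --turn '[[0, 0, 0], [0, 0, 0], [0, 0, 0], [0, 0, 0], [0, 0, 0], [0, 0, 0], [0, 0, 0], [0, 0, 0], [0, 0, 0]]'

```text
time: 5.32
position: [0.4684, 0.1346, 0.1497]
tool_rot: [0.634, 0.773, 0.0, 0.0]
ft_force: [-0.0, -0.1, 0.1]
grip_width: 0.0623
grip_force: 0.0
```

```bash
python3 -c "
from plan import *
from h import *
chk()
c=snap('top')
cv2.imwrite('pics/c3.png',cv2.resize(c['color'][100:280,170:350,::-1],None,fx=3.3,fy=3.3,interpolation=cv2.INTER_CUBIC))
c=snap('scene')
cv2.imwrite('pics/s3.png',cv2.resize(c['color'][180:320,270:430,::-1],None,fx=4,fy=4,interpolation=cv2.INTER_CUBIC))
print(proj(c,[[*rel(0,.095),.118],[*rel(90,.095),.118],[*rel(45),.113],[*rel(-45),.113],[*rel(90,.163),.056]]))
"
```

```text
t 5.325 err mm [-0.2  0.5 -0.3] yaw 0.196 0.197 F [-0.  -0.1  0.1] w 0.0623 gf 0.0
[[367.20734643 206.20632421]
 [331.13902861 215.50837638]
 [342.61222141 199.2717325 ]
 [391.76586605 216.55613645]
 [313.24242754 220.55803167]]
```

View pics/s3.png

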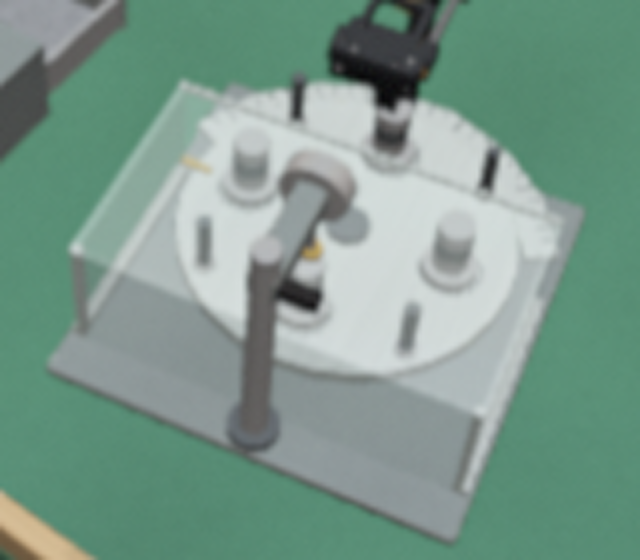

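The plate is in its detent. Crop (392,120) shows a master standing under the gripper in the front seat, with posts at (297,95) and (490,165) to either side of it.

```bash
python3 -c "
from plan import *
f=rel(0,.095)
plan([(f,.087,Y,-.45,2),(f,.087,Y,1,6),(f,.19,Y,1,4)])
print('---'); m=(f+dr(0,.084))/2
plan([(dr(0,-.084),.19,DY,1,12)])"
```

```text
12
[-0.45, -0.45, 1, 1, 1, 1, 1, 1, 1, 1, 1, 1]
[[0.0, 0.0, 3.2], [0.0, 0.0, 6.3], [0.0, 0.0, 6.3], [0.0, 0.0, 6.3], [0.0, 0.0, 6.3], [0.0, 0.0, 6.3], [0.0, 0.0, 6.3], [0.0, 0.0, 6.3], [0.0, 0.0, 3.7], [0.0, 0.0, 1.2], [0.0, 0.0, -1.4], [0.0, 0.0, -4.0]]
[[0, 0, 0.0], [0, 0, 0.0], [0, 0, 0.0], [0, 0, 0.0], [0, 0, 0.0], [0, 0, 0.0], [0, 0, 0.0], [0, 0, 0.0], [0, 0, 0.0], [0, 0, 0.0], [0, 0, 0.0], [0, 0, 0.0]]
---
12
[1, 1, 1, 1, 1, 1, 1, 1, 1, 1, 1, 1]
[[-4.3, -0.4, 0.0], [-8.6, -0.9, 0.0], [-12.9, -1.3, 0.0], [-17.2, -1.7, 0.0], [-21.5, -2.2, 0.0], [-25.8, -2.6, 0.0], [-30.1, -3.0, 0.0], [-34.4, -3.5, 0.0], [-38.7, -3.9, 0.0], [-43.0, -4.3, 0.0], [-47.3, -4.8, 0.0], [-51.6, -5.2, 0.0]]
[[0, 0, 0.01], [0, 0, 0.03], [0, 0, 0.04], [0, 0, 0.05], [0, 0, 0.06], [0, 0, 0.08], [0, 0, 0.09], [0, 0, 0.1], [0, 0, 0.12], [0, 0, 0.13], [0, 0, 0.14], [0, 0, 0.16]]
```

Call:
play_rows --gripper '[-0.45, -0.45, 1, 1, 1, 1, 1, 1, 1, 1, 1, 1]' --delta_pos '[[0.0, 0.0, 3.2], [0.0, 0.0, 6.3], [0.0, 0.0, 6.3], [0.0, 0.0, 6.3], [0.0, 0.0, 6.3], [0.0, 0.0, 6.3], [0.0, 0.0, 6.3], [0.0, 0.0, 6.3], [0.0, 0.0, 3.7], [0.0, 0.0, 1.2], [0.0, 0.0, -1.4], [0.0, 0.0, -4.0]]' --turn '[[0, 0, 0], [0, 0, 0], [0, 0, 0], [0, 0, 0], [0, 0, 0], [0, 0, 0], [0, 0, 0], [0, 0, 0], [0, 0, 0], [0, 0, 0], [0, 0, 0], [0, 0, 0]]' --squeeze 40

```text
time: 6.92
position: [0.4666, 0.1338, 0.1893]
tool_rot: [0.634, 0.773, -0.002, -0.002]
ft_force: [0.6, -0.2, -4.9]
grip_width: 0.0309
grip_force: 40.0
```

Gripped, and the wrist carries about 4 N more than before. Now to the drawer.

Call:
play_rows --gripper '[1, 1, 1, 1, 1, 1, 1, 1, 1, 1, 1, 1]' --delta_pos '[[-4.3, -0.4, 0.0], [-8.6, -0.9, 0.0], [-12.9, -1.3, 0.0], [-17.2, -1.7, 0.0], [-21.5, -2.2, 0.0], [-25.8, -2.6, 0.0], [-30.1, -3.0, 0.0], [-34.4, -3.5, 0.0], [-38.7, -3.9, 0.0], [-43.0, -4.3, 0.0], [-47.3, -4.8, 0.0], [-51.6, -5.2, 0.0]]' --turn '[[0, 0, 0.01], [0, 0, 0.03], [0, 0, 0.04], [0, 0, 0.05], [0, 0, 0.06], [0, 0, 0.08], [0, 0, 0.09], [0, 0, 0.1], [0, 0, 0.12], [0, 0, 0.13], [0, 0, 0.14], [0, 0, 0.16]]'

```text
time: 8.43
position: [0.5171, -0.3822, 0.1877]
tool_rot: [0.694, 0.72, 0.0, -0.003]
ft_force: [-0.2, -0.7, -3.4]
grip_width: 0.0312
grip_force: 40.0
```

```bash
python3 -c "
from plan import *
from h import *
chk()
d=dr(0,-.084)
plan([(d,.06,DY,1,4),(d,.046,DY,1,2)])
print('---')
plan([(d,.046,DY,.05,3),(d,.15,DY,-.2,4)])"
```

```text
t 8.425 err mm [-1.5 -0.1 -2.3] yaw 0.036 0.037 F [-0.2 -0.7 -3.4] w 0.0312 gf 40.0
6
[1, 1, 1, 1, 1, 1]
[[0.0, 0.0, 3.2], [0.0, 0.0, 6.5], [0.0, 0.0, 9.8], [0.0, 0.0, 13.0], [0.0, 0.0, 13.7], [0.0, 0.0, 14.4]]
[[0, 0, 0.0], [0, 0, 0.0], [0, 0, 0.0], [0, 0, 0.0], [0, 0, 0.0], [0, 0, 0.0]]
---
7
[0.05, 0.05, 0.05, -0.2, -0.2, -0.2, -0.2]
[[0.0, 0.0, 0.0], [0.0, 0.0, 0.0], [0.0, 0.0, 0.0], [0.0, 0.0, -2.6], [0.0, 0.0, -5.2], [0.0, 0.0, -7.8], [0.0, 0.0, -10.4]]
[[0, 0, 0.0], [0, 0, 0.0], [0, 0, 0.0], [0, 0, 0.0], [0, 0, 0.0], [0, 0, 0.0], [0, 0, 0.0]]
```

Call:
play_rows --gripper '[1, 1, 1, 1, 1, 1, 1]' --delta_pos '[[0.0, 0.0, 3.2], [0.0, 0.0, 6.5], [0.0, 0.0, 9.8], [0.0, 0.0, 12.8], [0.0, 0.0, 13.5], [0.0, 0.0, 14.2], [0.0, 0.0, 14.2]]' --turn '[[0, 0, 0], [0, 0, 0], [0, 0, 0], [0, 0, 0], [0, 0, 0], [0, 0, 0], [0, 0, 0]]'

```text
time: 9.3
position: [0.5188, -0.3825, 0.048]
tool_rot: [0.694, 0.72, -0.0, 0.0]
ft_force: [-0.1, -0.1, -3.3]
grip_width: 0.0314
grip_force: 40.0
```

```bash
python3 -c "
from plan import *
chk()"
```

```text
t 9.3 err mm [   0.2   -0.5 -102. ] yaw 0.037 0.037 F [-0.1 -0.1 -3.3] w 0.0314 gf 40.0
```

Call:
play_rows --gripper '[1, 1, 0.05, 0.05, 0.05, 0.05, -0.1, -0.1, -0.1, -0.1]' --delta_pos '[[0, 0, 0.2], [0, 0, 0.3], [0, 0, 0.3], [0, 0, 0.3], [0, 0, 0.3], [0, 0, 0.3], [0, 0, -2], [0, 0, -4.6], [0, 0, -7.4], [0, 0, -10.2]]' --turn '[[0, 0, 0], [0, 0, 0], [0, 0, 0], [0, 0, 0], [0, 0, 0], [0, 0, 0], [0, 0, 0], [0, 0, 0], [0, 0, 0], [0, 0, 0]]'

```text
time: 10.55
position: [0.5184, -0.3822, 0.1502]
tool_rot: [0.694, 0.72, 0.0, -0.0]
ft_force: [0.2, -0.2, -0.5]
grip_width: 0.0477
grip_force: 0.0
```

```bash
python3 -c "
from plan import *
from h import *
chk()
p=rel(-45)
plan([(p,.18,Y,-.2,10),(p,.15,Y,-.2,2)])
print('---')
plan([(p,.086,Y,-.1,3),(p,.086,Y,1,6)])
print('---')
plan([(rel(a),.086,Y,1,1) for a in (-38,-30,-20,-10,0,10,20,30,38,43,45.5,46)])
print('---')
plan([(rel(46),.086,Y,.2,4),(rel(45),.15,Y,0,2),(rel(0,.095),.15,Y,-.5,3)])
"
```

```text
t 10.55 err mm [-0.2 -0.2  0.2] yaw 0.037 0.037 F [ 0.2 -0.2 -0.5] w 0.0477 gf 0.0
12
[-0.2, -0.2, -0.2, -0.2, -0.2, -0.2, -0.2, -0.2, -0.2, -0.2, -0.2, -0.2]
[[6.1, -0.4, -0.3], [12.2, -0.8, -0.6], [18.3, -1.3, -0.9], [24.4, -1.7, -1.2], [30.4, -2.1, -1.5], [36.5, -2.5, -1.8], [42.6, -2.9, -2.1], [48.7, -3.4, -2.4], [54.8, -3.8, -2.7], [60.9, -4.2, -3.0], [60.9, -4.2, -1.5], [60.9, -4.2, 0.0]]
[[0, 0, -0.02], [0, 0, -0.03], [0, 0, -0.05], [0, 0, -0.06], [0, 0, -0.08], [0, 0, -0.09], [0, 0, -0.11], [0, 0, -0.13], [0, 0, -0.14], [0, 0, -0.16], [0, 0, -0.16], [0, 0, -0.16]]
---
9
[-0.1, -0.1, -0.1, 1, 1, 1, 1, 1, 1]
[[0.0, 0.0, 2.1], [0.0, 0.0, 4.3], [0.0, 0.0, 6.4], [0.0, 0.0, 6.4], [0.0, 0.0, 6.4], [0.0, 0.0, 6.4], [0.0, 0.0, 6.4], [0.0, 0.0, 6.4], [0.0, 0.0, 6.4]]
[[0, 0, 0.0], [0, 0, 0.0], [0, 0, 0.0], [0, 0, 0.0], [0, 0, 0.0], [0, 0, 0.0], [0, 0, 0.0], [0, 0, 0.0], [0, 0, 0.0]]
---
12
[1, 1, 1, 1, 1, 1, 1, 1, 1, 1, 1, 1]
[[-1.2, -1.1, 0.0], [-2.7, -2.1, 0.0], [-4.7, -3.0, 0.0], [-6.9, -3.6, 0.0], [-9.2, -3.8, 0.0], [-11.5, -3.6, 0.0], [-13.6, -3.1, 0.0], [-15.7, -2.1, 0.0], [-17.2, -1.1, 0.0], [-18.1, -0.4, 0.0], [-18.5, 0.0, 0.0], [-18.6, 0.1, 0.0]]
[[0, 0, 0.0], [0, 0, 0.0], [0, 0, 0.0], [0, 0, 0.0], [0, 0, 0.0], [0, 0, 0.0], [0, 0, 0.0], [0, 0, 0.0], [0, 0, 0.0], [0, 0, 0.0], [0, 0, 0.0], [0, 0, 0.0]]
---
9
[0.2, 0.2, 0.2, 0.2, 0, 0, -0.5, -0.5, -0.5]
[[0.0, 0.0, 0.0], [0.0, 0.0, 0.0], [0.0, 0.0, 0.0], [0.0, 0.0, 0.0], [0.1, -0.1, -3.2], [0.2, -0.1, -6.4], [3.3, -0.2, -6.4], [6.3, -0.3, -6.4], [9.4, -0.4, -6.4]]
[[0, 0, 0.0], [0, 0, 0.0], [0, 0, 0.0], [0, 0, 0.0], [0, 0, 0.0], [0, 0, 0.0], [0, 0, 0.0], [0, 0, 0.0], [0, 0, 0.0]]
```

```bash
cat > cyc.py <<'E'
from plan import *
import sys
p=rel(-45); f=rel(0,.095)
json.dump([*p,.15,.195],open('cmd.json','w'))
plan([(p,.086,Y,-.1,3),(p,.086,Y,1,6)]+[(rel(a),.086,Y,1,1) for a in (-42,-38,-33)])
print('---B')
plan([(rel(a),.086,Y,1,1) for a in (-26,-19,-12,-5,2,9,16,23,30,37,43,46)])
print('---C')
plan([(rel(46),.086,Y,.2,4),(rel(45),.15,Y,0,2),(f,.15,Y,-.5,3)])
E
python3 cyc.py
```

```text
12
[-0.1, -0.1, -0.1, 1, 1, 1, 1, 1, 1, 1, 1, 1]
[[0.0, 0.0, 2.1], [0.0, 0.0, 4.3], [0.0, 0.0, 6.4], [0.0, 0.0, 6.4], [0.0, 0.0, 6.4], [0.0, 0.0, 6.4], [0.0, 0.0, 6.4], [0.0, 0.0, 6.4], [0.0, 0.0, 6.4], [-0.5, -0.5, 6.4], [-1.2, -1.1, 6.4], [-2.1, -1.7, 6.4]]
[[0, 0, 0.0], [0, 0, 0.0], [0, 0, 0.0], [0, 0, 0.0], [0, 0, 0.0], [0, 0, 0.0], [0, 0, 0.0], [0, 0, 0.0], [0, 0, 0.0], [0, 0, 0.0], [0, 0, 0.0], [0, 0, 0.0]]
---B
12
[1, 1, 1, 1, 1, 1, 1, 1, 1, 1, 1, 1]
[[-1.4, -0.8, 0.0], [-2.9, -1.4, 0.0], [-4.4, -1.8, 0.0], [-6.0, -2.1, 0.0], [-7.5, -2.1, 0.0], [-9.1, -1.9, 0.0], [-10.7, -1.6, 0.0], [-12.2, -1.1, 0.0], [-13.6, -0.4, 0.0], [-14.9, 0.5, 0.0], [-16.0, 1.4, 0.0], [-16.4, 1.9, 0.0]]
[[0, 0, 0.0], [0, 0, 0.0], [0, 0, 0.0], [0, 0, 0.0], [0, 0, 0.0], [0, 0, 0.0], [0, 0, 0.0], [0, 0, 0.0], [0, 0, 0.0], [0, 0, 0.0], [0, 0, 0.0], [0, 0, 0.0]]
---C
9
[0.2, 0.2, 0.2, 0.2, 0, 0, -0.5, -0.5, -0.5]
[[0.0, 0.0, 0.0], [0.0, 0.0, 0.0], [0.0, 0.0, 0.0], [0.0, 0.0, 0.0], [0.0, -0.1, -3.2], [0.1, -0.2, -6.4], [3.2, -0.3, -6.4], [6.2, -0.4, -6.4], [9.3, -0.5, -6.4]]
[[0, 0, 0.0], [0, 0, 0.0], [0, 0, 0.0], [0, 0, 0.0], [0, 0, 0.0], [0, 0, 0.0], [0, 0, 0.0], [0, 0, 0.0], [0, 0, 0.0]]
```

Call:
play_rows --gripper '[-0.2, -0.2, -0.2, -0.2, -0.2, -0.2, -0.2, -0.2, -0.2, -0.2, -0.2, -0.2]' --delta_pos '[[6.1, -0.4, -0.3], [12.2, -0.8, -0.6], [18.3, -1.3, -0.9], [24.4, -1.7, -1.2], [30.4, -2.1, -1.5], [36.5, -2.5, -1.8], [42.6, -2.9, -2.1], [48.7, -3.4, -2.4], [54.8, -3.8, -2.7], [60.9, -4.2, -3.0], [60.9, -4.2, -1.5], [60.9, -4.2, 0.0]]' --turn '[[0, 0, -0.02], [0, 0, -0.03], [0, 0, -0.05], [0, 0, -0.06], [0, 0, -0.08], [0, 0, -0.09], [0, 0, -0.11], [0, 0, -0.13], [0, 0, -0.14], [0, 0, -0.16], [0, 0, -0.16], [0, 0, -0.16]]'

```text
time: 12.05
position: [0.4538, 0.2261, 0.1494]
tool_rot: [0.633, 0.774, 0.0, 0.0]
ft_force: [0.2, 0.1, -0.2]
grip_width: 0.0519
grip_force: 0.0
```

Call:
play_rows --gripper '[-0.1, -0.1, -0.1, 1, 1, 1, 1, 1, 1, 1, 1, 1]' --delta_pos '[[0.0, 0.0, 2.1], [0.0, 0.0, 4.3], [0.0, 0.0, 6.4], [0.0, 0.0, 6.4], [0.0, 0.0, 6.4], [0.0, 0.0, 6.4], [0.0, 0.0, 6.4], [0.0, 0.0, 6.4], [0.0, 0.0, 6.4], [-0.5, -0.5, 6.4], [-1.2, -1.1, 6.4], [-2.1, -1.7, 6.4]]' --turn '[[0, 0, 0], [0, 0, 0], [0, 0, 0], [0, 0, 0], [0, 0, 0], [0, 0, 0], [0, 0, 0], [0, 0, 0], [0, 0, 0], [0, 0, 0], [0, 0, 0], [0, 0, 0]]'

```text
time: 13.55
position: [0.4443, 0.2026, 0.0865]
tool_rot: [0.634, 0.774, 0.003, 0.002]
ft_force: [2.1, 0.4, 3.8]
grip_width: 0.0125
grip_force: 40.0
```

Call:
play_rows --gripper '[1, 1, 1, 1, 1, 1, 1, 1, 1, 1, 1, 1]' --delta_pos '[[-1.4, -0.8, 0.0], [-2.9, -1.4, 0.0], [-4.4, -1.8, 0.0], [-6.0, -2.1, 0.0], [-7.5, -2.1, 0.0], [-9.1, -1.9, 0.0], [-10.7, -1.6, 0.0], [-12.2, -1.1, 0.0], [-13.6, -0.4, 0.0], [-14.9, 0.5, 0.0], [-16.0, 1.4, 0.0], [-16.4, 1.9, 0.0]]' --turn '[[0, 0, 0], [0, 0, 0], [0, 0, 0], [0, 0, 0], [0, 0, 0], [0, 0, 0], [0, 0, 0], [0, 0, 0], [0, 0, 0], [0, 0, 0], [0, 0, 0], [0, 0, 0]]'

```text
time: 15.05
position: [0.4929, 0.0431, 0.0855]
tool_rot: [0.635, 0.773, 0.0, 0.0]
ft_force: [-0.1, 0.2, -0.1]
grip_width: 0.0005
grip_force: 0.0
```

Call:
play_rows --gripper '[1, 0.2, 0.2, 0.2, 0.2, 0, 0, -0.5, -0.5, -0.5, -0.5]' --delta_pos '[[0, 0, 0], [0.0, 0.0, 0.0], [0.0, 0.0, 0.0], [0.0, 0.0, 0.0], [0.0, 0.0, 0.0], [0.0, -0.1, -3.2], [0.1, -0.2, -6.4], [3.2, -0.3, -6.4], [6.2, -0.4, -6.4], [9.3, -0.5, -6.4], [9.3, -0.5, -6.4]]' --turn '[[0, 0, 0], [0, 0, 0], [0, 0, 0], [0, 0, 0], [0, 0, 0], [0, 0, 0], [0, 0, 0], [0, 0, 0], [0, 0, 0], [0, 0, 0], [0, 0, 0]]'

```text
time: 16.42
position: [0.4681, 0.1353, 0.1495]
tool_rot: [0.633, 0.774, -0.0, -0.0]
ft_force: [0.4, -0.6, 0.0]
grip_width: 0.064
grip_force: 0.0
```

```bash
python3 -c "
from plan import *
from h import *
chk()
c=snap('top');a=c['color'][95:275,180:480,::-1]
cv2.imwrite('pics/c4.png',cv2.resize(a,None,fx=2.6,fy=2.6,interpolation=cv2.INTER_CUBIC)[:460])
c=snap('scene')
b=cv2.resize(c['color'][130:290,200:430,::-1],None,fx=3.4,fy=3.4,interpolation=cv2.INTER_CUBIC)
cv2.imwrite('pics/s4.png',b)
q=lambda X:print(np.round((proj(c,X)-[200,130])*3.4).tolist())
q([[*rel(0,.095),.118],[*rel(0,.095),.055],[*rel(45),.113],[*rel(-45),.113],[*rel(180,.163),.056]])
"
```

```text
t 16.425 err mm [-0.8  1.3 -0.5] yaw 0.2 0.195 F [ 0.4 -0.6  0. ] w 0.064 gf 0.0
[[569.0, 259.0], [562.0, 299.0], [485.0, 236.0], [652.0, 294.0], [463.0, 485.0]]
```

View pics/s4.png

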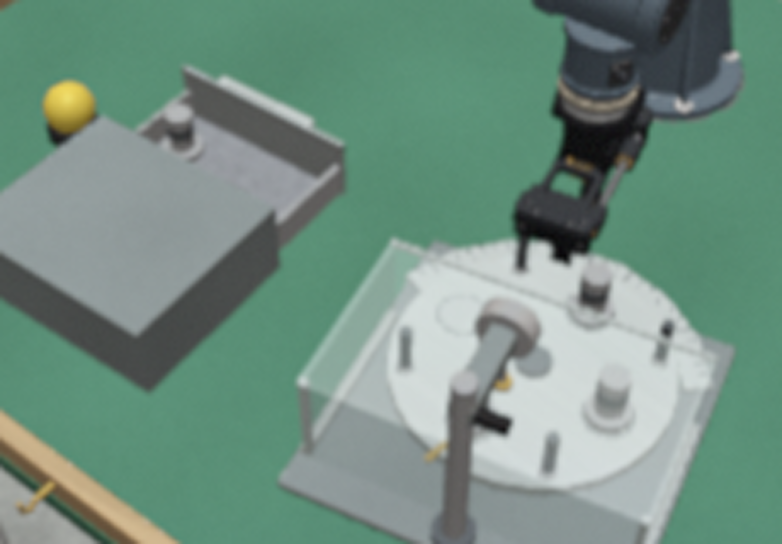

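The post slipped from the grip, so the plate stopped short: the pointer tip is near crop (428,458) instead of (463,485). The front master is at (595,275) and upright, and the first master stands in the drawer at (181,130).

```bash
python3 -c "
from plan import *
from h import *
c=snap('scene')
u=lambda L:np.array(L,float)/3.4+[200,130]
def R(P):
  v=P[:,:2]-A; return np.round(np.c_[np.hypot(*v.T),(np.degrees(np.arctan2(v[:,1],v[:,0])-Y)-180)%360],3)
print(R(onz(c,u([(428,458),(447,444)]),.056)))
print(R(onz(c,u([(596,268),(613,370)]),.118)))
print(R(onz(c,u([(668,325),(405,330),(551,437)]),.113)))
"
```

```text
[[1.56000e-01 1.64081e+02]
 [1.32000e-01 1.65403e+02]]
[[1.00000e-01 3.42817e+02]
 [9.20000e-02 2.57086e+02]]
[[1.34000e-01 2.96949e+02]
 [1.26000e-01 1.18361e+02]
 [1.31000e-01 2.08982e+02]]
```

```bash
python3 -c "
from plan import *
T=lambda a:1.766+np.radians(a)
p=rel(29)
plan([(p,.15,T(29),-.1,12)]);print('--')
plan([(p,.086,T(29),-.1,2),(p,.086,T(29),1,5)]+[(rel(a),.086,T(a),1,1) for a in (33,37,41,44,45)]);print('--')
plan([(rel(45),.086,T(45),.2,4),(rel(45),.15,T(45),-.2,2),(rel(0,.095),.15,T(0),-.5,5)])
"
```

```text
12
[-0.1, -0.1, -0.1, -0.1, -0.1, -0.1, -0.1, -0.1, -0.1, -0.1, -0.1, -0.1]
[[-0.5, -0.2, 0.0], [-1.0, -0.3, 0.0], [-1.6, -0.5, 0.0], [-2.1, -0.6, 0.0], [-2.6, -0.8, 0.0], [-3.1, -0.9, 0.0], [-3.7, -1.1, 0.0], [-4.2, -1.3, 0.0], [-4.7, -1.4, 0.0], [-5.2, -1.6, 0.0], [-5.8, -1.7, 0.0], [-6.3, -1.9, 0.0]]
[[0, 0, -0.17], [0, 0, -0.35], [0, 0, -0.52], [0, 0, -0.69], [0, 0, -0.87], [0, 0, -1.04], [0, 0, -1.21], [0, 0, -1.38], [0, 0, -1.56], [0, 0, -1.73], [0, 0, -1.9], [0, 0, -2.08]]
--
12
[-0.1, -0.1, 1, 1, 1, 1, 1, 1, 1, 1, 1, 1]
[[0.0, 0.0, 3.2], [0.0, 0.0, 6.4], [0.0, 0.0, 6.4], [0.0, 0.0, 6.4], [0.0, 0.0, 6.4], [0.0, 0.0, 6.4], [0.0, 0.0, 6.4], [-0.1, -0.9, 6.4], [-0.1, -1.8, 6.4], [-0.3, -2.7, 6.4], [-0.5, -3.4, 6.4], [-0.5, -3.6, 6.4]]
[[0, 0, 0.0], [0, 0, 0.0], [0, 0, 0.0], [0, 0, 0.0], [0, 0, 0.0], [0, 0, 0.0], [0, 0, 0.0], [0, 0, -0.07], [0, 0, -0.14], [0, 0, -0.21], [0, 0, -0.26], [0, 0, -0.28]]
--
11
[0.2, 0.2, 0.2, 0.2, -0.2, -0.2, -0.5, -0.5, -0.5, -0.5, -0.5]
[[0.0, 0.0, 0.0], [0.0, 0.0, 0.0], [0.0, 0.0, 0.0], [0.0, 0.0, 0.0], [0.0, 0.0, -3.2], [0.0, 0.0, -6.4], [-1.3, 1.3, -6.4], [-2.5, 2.7, -6.4], [-3.8, 4.0, -6.4], [-5.1, 5.4, -6.4], [-6.3, 6.7, -6.4]]
[[0, 0, 0.0], [0, 0, 0.0], [0, 0, 0.0], [0, 0, 0.0], [0, 0, 0.0], [0, 0, 0.0], [0, 0, 0.16], [0, 0, 0.32], [0, 0, 0.47], [0, 0, 0.63], [0, 0, 0.79]]
```

Call:
play_rows --gripper '[-0.1, -0.1, -0.1, -0.1, -0.1, -0.1, -0.1, -0.1, -0.1, -0.1, -0.1, -0.1]' --delta_pos '[[-0.5, -0.2, 0.0], [-1.0, -0.3, 0.0], [-1.6, -0.5, 0.0], [-2.1, -0.6, 0.0], [-2.6, -0.8, 0.0], [-3.1, -0.9, 0.0], [-3.7, -1.1, 0.0], [-4.2, -1.3, 0.0], [-4.7, -1.4, 0.0], [-5.2, -1.6, 0.0], [-5.8, -1.7, 0.0], [-6.3, -1.9, 0.0]]' --turn '[[0, 0, -0.17], [0, 0, -0.35], [0, 0, -0.52], [0, 0, -0.69], [0, 0, -0.87], [0, 0, -1.04], [0, 0, -1.21], [0, 0, -1.38], [0, 0, -1.56], [0, 0, -1.73], [0, 0, -1.9], [0, 0, -2.08]]'

```text
time: 18.08
position: [0.4633, 0.067, 0.1495]
tool_rot: [-0.348, 0.938, -0.0, 0.0]
ft_force: [0.0, 0.0, -0.8]
grip_width: 0.048
grip_force: 0.0
```

Call:
play_rows --gripper '[-0.1, -0.1, 1, 1, 1, 1, 1, 1, 1, 1, 1, 1]' --delta_pos '[[0.0, 0.0, 3.2], [0.0, 0.0, 6.4], [0.0, 0.0, 6.4], [0.0, 0.0, 6.4], [0.0, 0.0, 6.4], [0.0, 0.0, 6.4], [0.0, 0.0, 6.4], [-0.1, -0.9, 6.4], [-0.1, -1.8, 6.4], [-0.3, -2.7, 6.4], [-0.5, -3.4, 6.4], [-0.5, -3.6, 6.4]]' --turn '[[0, 0, 0], [0, 0, 0], [0, 0, 0], [0, 0, 0], [0, 0, 0], [0, 0, 0], [0, 0, 0], [0, 0, -0.07], [0, 0, -0.14], [0, 0, -0.21], [0, 0, -0.26], [0, 0, -0.28]]' --squeeze 40

```text
time: 19.58
position: [0.4897, 0.0451, 0.0863]
tool_rot: [-0.473, 0.881, 0.001, 0.0]
ft_force: [-1.8, 7.9, 7.9]
grip_width: 0.0129
grip_force: 40.0
```

```bash
python3 -c "
from plan import *
chk(); print(rel(45))"
```

```text
t 19.575 err mm [ 21.  -88.8 -63.7] yaw 2.557 1.765 F [-1.8  7.9  7.9] w 0.0129 gf 40.0
[0.48963006 0.04450652]
```

Held well this time. Release and go over the seat.

Call:
play_rows --gripper '[0.2, 0.2, 0.2, 0.2, -0.2, -0.2, -0.5, -0.5, -0.5, -0.5, -0.5]' --delta_pos '[[0.0, 0.0, 0.0], [0.0, 0.0, 0.0], [0.0, 0.0, 0.0], [0.0, 0.0, 0.0], [0.0, 0.0, -3.2], [0.0, 0.0, -6.4], [-1.3, 1.3, -6.4], [-2.5, 2.7, -6.4], [-3.8, 4.0, -6.4], [-5.1, 5.4, -6.4], [-6.3, 6.7, -6.4]]' --turn '[[0, 0, 0], [0, 0, 0], [0, 0, 0], [0, 0, 0], [0, 0, 0], [0, 0, 0], [0, 0, 0.16], [0, 0, 0.32], [0, 0, 0.47], [0, 0, 0.63], [0, 0, 0.79]]'

```text
time: 20.95
position: [0.4686, 0.1343, 0.1494]
tool_rot: [-0.095, 0.995, -0.0, -0.0]
ft_force: [0.4, 0.0, -0.3]
grip_width: 0.0655
grip_force: 0.0
```

```bash
cat > look.py <<'E'
from plan import *
from h import *
import sys
chk()
c=snap('scene')
# dark masters etc: crop only
b=cv2.resize(c['color'][130:290,200:430,::-1],None,fx=3.4,fy=3.4,interpolation=cv2.INTER_CUBIC)
q=np.round((proj(c,[[*rel(0,.095),.118],[*rel(0,.095),.055],[*rel(45),.113],[*rel(-45),.113],[*rel(180,.163),.056],[*rel(270,.163),.056],[*rel(0,.163),.056]])-[200,130])*3.4).astype(int)
for x,y in q: cv2.circle(b,(int(x),int(y)),2,(0,0,255),-1)
cv2.imwrite('pics/'+sys.argv[1],b)
E
python3 look.py s5.png
python3 -c "
from plan import *
T=lambda a:1.766+np.radians(a)
f=rel(0,.095)
plan([(f,.087,T(0),-.45,2),(f,.087,T(0),1,6),(f,.19,T(0),1,4)]);print('--')
d=dr(0,-.028)
plan([(d,.19,DY,1,12)])"
```

```text
t 20.95 err mm [-0.   0.4 -0.6] yaw 1.762 1.765 F [ 0.4  0.  -0.3] w 0.0655 gf 0.0
12
[-0.45, -0.45, 1, 1, 1, 1, 1, 1, 1, 1, 1, 1]
[[0.0, 0.0, 3.1], [0.0, 0.0, 6.3], [0.0, 0.0, 6.3], [0.0, 0.0, 6.3], [0.0, 0.0, 6.3], [0.0, 0.0, 6.3], [0.0, 0.0, 6.3], [0.0, 0.0, 6.3], [0.0, 0.0, 3.7], [0.0, 0.0, 1.1], [0.0, 0.0, -1.4], [0.0, 0.0, -4.0]]
[[0, 0, 0.0], [0, 0, 0.0], [0, 0, 0.0], [0, 0, 0.0], [0, 0, 0.0], [0, 0, 0.0], [0, 0, 0.0], [0, 0, 0.0], [0, 0, 0.0], [0, 0, 0.0], [0, 0, 0.0], [0, 0, 0.0]]
--
12
[1, 1, 1, 1, 1, 1, 1, 1, 1, 1, 1, 1]
[[0.4, -3.8, 0.0], [0.7, -7.7, 0.0], [1.1, -11.5, 0.0], [1.4, -15.3, 0.0], [1.8, -19.2, 0.0], [2.1, -23.0, 0.0], [2.5, -26.9, 0.0], [2.8, -30.7, 0.0], [3.2, -34.5, 0.0], [3.5, -38.4, 0.0], [3.9, -42.2, 0.0], [4.2, -46.0, 0.0]]
[[0, 0, 0.14], [0, 0, 0.29], [0, 0, 0.43], [0, 0, 0.57], [0, 0, 0.72], [0, 0, 0.86], [0, 0, 1.01], [0, 0, 1.15], [0, 0, 1.29], [0, 0, 1.44], [0, 0, 1.58], [0, 0, 1.72]]
```

View pics/s5.png

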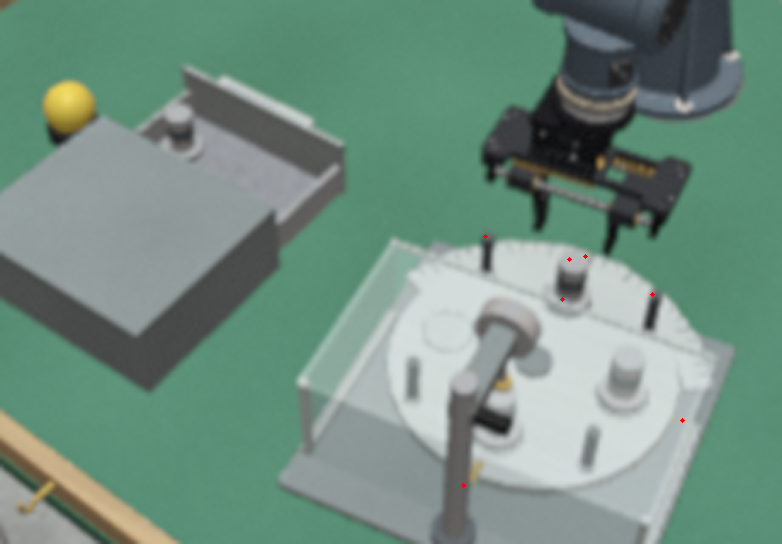

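The plate sits in its detent with posts on the predicted marks. The front master at (571,265) is centred in the seat, between the fingers.

Call:
play_rows --gripper '[-0.45, -0.45, 1, 1, 1, 1, 1, 1, 1, 1, 1, 1]' --delta_pos '[[0.0, 0.0, 3.1], [0.0, 0.0, 6.3], [0.0, 0.0, 6.3], [0.0, 0.0, 6.3], [0.0, 0.0, 6.3], [0.0, 0.0, 6.3], [0.0, 0.0, 6.3], [0.0, 0.0, 6.3], [0.0, 0.0, 3.7], [0.0, 0.0, 1.1], [0.0, 0.0, -1.4], [0.0, 0.0, -4.0]]' --turn '[[0, 0, 0], [0, 0, 0], [0, 0, 0], [0, 0, 0], [0, 0, 0], [0, 0, 0], [0, 0, 0], [0, 0, 0], [0, 0, 0], [0, 0, 0], [0, 0, 0], [0, 0, 0]]'

```text
time: 22.5
position: [0.468, 0.1334, 0.1899]
tool_rot: [-0.098, 0.995, -0.0, -0.001]
ft_force: [0.8, -0.3, -3.6]
grip_width: 0.0311
grip_force: 40.0
```

Call:
play_rows --gripper '[1, 1, 1, 1, 1, 1, 1, 1, 1, 1, 1, 1]' --delta_pos '[[0.4, -3.8, 0.0], [0.7, -7.7, 0.0], [1.1, -11.5, 0.0], [1.4, -15.3, 0.0], [1.8, -19.2, 0.0], [2.1, -23.0, 0.0], [2.5, -26.9, 0.0], [2.8, -30.7, 0.0], [3.2, -34.5, 0.0], [3.5, -38.4, 0.0], [3.9, -42.2, 0.0], [4.2, -46.0, 0.0]]' --turn '[[0, 0, 0.14], [0, 0, 0.29], [0, 0, 0.43], [0, 0, 0.57], [0, 0, 0.72], [0, 0, 0.86], [0, 0, 1.01], [0, 0, 1.15], [0, 0, 1.29], [0, 0, 1.44], [0, 0, 1.58], [0, 0, 1.72]]'

```text
time: 24.0
position: [0.5164, -0.3265, 0.1886]
tool_rot: [0.692, 0.722, -0.0, -0.001]
ft_force: [0.5, -0.3, -3.6]
grip_width: 0.0312
grip_force: 40.0
```

```bash
python3 -c "
from plan import *
chk(); print(dr(0,-.028))
T=lambda a:1.766+np.radians(a)
d=dr(0,-.028); p=rel(-45)
plan([(d,.06,DY,1,4),(d,.045,DY,1,2),(d,.045,DY,.05,4)]);print('--')
plan([(d,.15,DY,-.1,3),(p,.18,T(-45),-.1,8),(p,.15,T(-45),-.1,1)])"
```

```text
t 24.0 err mm [ 0.2 -1.  -1.4] yaw 0.042 0.045 F [ 0.5 -0.3 -3.6] w 0.0312 gf 40.0
[ 0.51614768 -0.32597647]
10
[1, 1, 1, 1, 1, 1, 0.05, 0.05, 0.05, 0.05]
[[0.0, 0.0, 3.2], [0.0, 0.0, 6.5], [0.0, 0.0, 9.8], [0.0, 0.0, 13.0], [0.0, 0.0, 13.8], [0.0, 0.0, 14.5], [0.0, 0.0, 14.5], [0.0, 0.0, 14.5], [0.0, 0.0, 14.5], [0.0, 0.0, 14.5]]
[[0, 0, 0.0], [0, 0, 0.0], [0, 0, 0.0], [0, 0, 0.0], [0, 0, 0.0], [0, 0, 0.0], [0, 0, 0.0], [0, 0, 0.0], [0, 0, 0.0], [0, 0, 0.0]]
--
12
[-0.1, -0.1, -0.1, -0.1, -0.1, -0.1, -0.1, -0.1, -0.1, -0.1, -0.1, -0.1]
[[0.0, 0.0, -3.5], [0.0, 0.0, -7.0], [0.0, 0.0, -10.5], [6.9, -0.5, -10.9], [13.8, -0.9, -11.2], [20.7, -1.4, -11.6], [27.6, -1.9, -12.0], [34.5, -2.3, -12.4], [41.4, -2.8, -12.7], [48.4, -3.3, -13.1], [55.3, -3.7, -13.5], [55.3, -3.7, -10.5]]
[[0, 0, 0.0], [0, 0, 0.0], [0, 0, 0.0], [0, 0, -0.11], [0, 0, -0.23], [0, 0, -0.35], [0, 0, -0.47], [0, 0, -0.58], [0, 0, -0.7], [0, 0, -0.82], [0, 0, -0.94], [0, 0, -0.94]]
```

Call:
play_rows --gripper '[1, 1, 1, 1, 1, 1, 1, 0.05, 0.05, 0.05, 0.05, -0.1]' --delta_pos '[[0.0, 0.0, 3.2], [0.0, 0.0, 6.5], [0.0, 0.0, 9.8], [0.0, 0.0, 13.0], [0.0, 0.0, 13.8], [0.0, 0.0, 14.4], [0.0, 0.0, 14.5], [0.0, 0.0, 14.5], [0.0, 0.0, 14.5], [0.0, 0.0, 14.5], [0.0, 0.0, 14.5], [0.0, 0.0, 10.0]]' --turn '[[0, 0, 0], [0, 0, 0], [0, 0, 0], [0, 0, 0], [0, 0, 0], [0, 0, 0], [0, 0, 0], [0, 0, 0], [0, 0, 0], [0, 0, 0], [0, 0, 0], [0, 0, 0]]'

```text
time: 25.5
position: [0.5151, -0.3238, 0.0866]
tool_rot: [0.69, 0.723, -0.0, -0.004]
ft_force: [0.9, -1.0, -0.1]
grip_width: 0.0451
grip_force: 0.0
```

```bash
cat > cyc2.py <<'E'
from plan import *
import sys
y=float(sys.argv[1]); T=lambda a:1.766+np.radians(a)
d=dr(0,y); p=rel(-45); f=rel(0,.095)
json.dump([*d,.09,.045],open('cmd.json','w')); chk()
plan([(d,.15,DY,-.1,1),(p,.16,T(-45),-.1,10),(p,.15,T(-45),-.1,1)]);print('--B')
plan([(p,.086,T(-45),-.1,2),(p,.086,T(-45),1,6)]+[(rel(a),.086,T(a),1,1) for a in (-43,-40,-36,-30)]);print('--C')
plan([(rel(a),.086,T(a),1,1) for a in (-23,-16,-9,-2,5,12,19,26,33,39,44,45)])
E
python3 cyc2.py -.028
```

```text
t 25.5 err mm [-1.1  2.2 -3.4] yaw 0.047 0.045 F [ 0.9 -1.  -0.1] w 0.0451 gf 0.0
12
[-0.1, -0.1, -0.1, -0.1, -0.1, -0.1, -0.1, -0.1, -0.1, -0.1, -0.1, -0.1]
[[0.0, 0.0, -6.0], [5.5, -0.4, -6.1], [11.1, -0.7, -6.2], [16.6, -1.1, -6.3], [22.1, -1.5, -6.4], [27.7, -1.9, -6.5], [33.2, -2.2, -6.6], [38.7, -2.6, -6.7], [44.2, -3.0, -6.8], [49.8, -3.4, -6.9], [55.3, -3.7, -7.0], [55.3, -3.7, -6.0]]
[[0, 0, 0.0], [0, 0, -0.09], [0, 0, -0.18], [0, 0, -0.28], [0, 0, -0.37], [0, 0, -0.47], [0, 0, -0.56], [0, 0, -0.65], [0, 0, -0.75], [0, 0, -0.84], [0, 0, -0.94], [0, 0, -0.94]]
--B
12
[-0.1, -0.1, 1, 1, 1, 1, 1, 1, 1, 1, 1, 1]
[[0.0, 0.0, 3.2], [0.0, 0.0, 6.4], [0.0, 0.0, 6.4], [0.0, 0.0, 6.4], [0.0, 0.0, 6.4], [0.0, 0.0, 6.4], [0.0, 0.0, 6.4], [0.0, 0.0, 6.4], [0.0, -0.5, 6.4], [0.0, -1.1, 6.4], [-0.1, -2.0, 6.4], [-0.4, -3.4, 6.4]]
[[0, 0, 0.0], [0, 0, 0.0], [0, 0, 0.0], [0, 0, 0.0], [0, 0, 0.0], [0, 0, 0.0], [0, 0, 0.0], [0, 0, 0.0], [0, 0, -0.03], [0, 0, -0.08], [0, 0, -0.15], [0, 0, -0.26]]
--C
12
[1, 1, 1, 1, 1, 1, 1, 1, 1, 1, 1, 1]
[[-0.1, -1.6, 0.0], [-0.4, -3.1, 0.0], [-0.9, -4.6, 0.0], [-1.5, -6.1, 0.0], [-2.3, -7.4, 0.0], [-3.3, -8.7, 0.0], [-4.4, -9.8, 0.0], [-5.7, -10.8, 0.0], [-7.1, -11.6, 0.0], [-8.3, -12.1, 0.0], [-9.4, -12.5, 0.0], [-9.6, -12.6, 0.0]]
[[0, 0, -0.12], [0, 0, -0.24], [0, 0, -0.36], [0, 0, -0.49], [0, 0, -0.61], [0, 0, -0.73], [0, 0, -0.85], [0, 0, -0.97], [0, 0, -1.1], [0, 0, -1.2], [0, 0, -1.29], [0, 0, -1.31]]
```

Call:
play_rows --gripper '[-0.1, -0.1, -0.1, -0.1, -0.1, -0.1, -0.1, -0.1, -0.1, -0.1, -0.1, -0.1]' --delta_pos '[[0.0, 0.0, -6.0], [5.5, -0.4, -6.1], [11.1, -0.7, -6.2], [16.6, -1.1, -6.3], [22.1, -1.5, -6.4], [27.7, -1.9, -6.5], [33.2, -2.2, -6.6], [38.7, -2.6, -6.7], [44.2, -3.0, -6.8], [49.8, -3.4, -6.9], [55.3, -3.7, -7.0], [55.3, -3.7, -6.0]]' --turn '[[0, 0, 0], [0, 0, -0.09], [0, 0, -0.18], [0, 0, -0.28], [0, 0, -0.37], [0, 0, -0.47], [0, 0, -0.56], [0, 0, -0.65], [0, 0, -0.75], [0, 0, -0.84], [0, 0, -0.94], [0, 0, -0.94]]'

```text
time: 27.0
position: [0.4545, 0.2285, 0.1501]
tool_rot: [0.285, 0.959, 0.001, 0.001]
ft_force: [-0.1, -0.3, -0.4]
grip_width: 0.048
grip_force: 0.0
```

Call:
play_rows --gripper '[-0.1, -0.1, 1, 1, 1, 1, 1, 1, 1, 1, 1, 1]' --delta_pos '[[0.0, 0.0, 3.2], [0.0, 0.0, 6.4], [0.0, 0.0, 6.4], [0.0, 0.0, 6.4], [0.0, 0.0, 6.4], [0.0, 0.0, 6.4], [0.0, 0.0, 6.4], [0.0, 0.0, 6.4], [0.0, -0.5, 6.4], [0.0, -1.1, 6.4], [-0.1, -2.0, 6.4], [-0.4, -3.4, 6.4]]' --turn '[[0, 0, 0], [0, 0, 0], [0, 0, 0], [0, 0, 0], [0, 0, 0], [0, 0, 0], [0, 0, 0], [0, 0, 0], [0, 0, -0.03], [0, 0, -0.08], [0, 0, -0.15], [0, 0, -0.26]]'

```text
time: 28.5
position: [0.4407, 0.1951, 0.0865]
tool_rot: [0.159, 0.987, 0.001, 0.002]
ft_force: [2.0, 1.1, 5.6]
grip_width: 0.0128
grip_force: 40.0
```

Call:
play_rows --gripper '[1, 1, 1, 1, 1, 1, 1, 1, 1, 1, 1, 1]' --delta_pos '[[-0.1, -1.6, 0.0], [-0.4, -3.1, 0.0], [-0.9, -4.6, 0.0], [-1.5, -6.1, 0.0], [-2.3, -7.4, 0.0], [-3.3, -8.7, 0.0], [-4.4, -9.8, 0.0], [-5.7, -10.8, 0.0], [-7.1, -11.6, 0.0], [-8.3, -12.1, 0.0], [-9.4, -12.5, 0.0], [-9.6, -12.6, 0.0]]' --turn '[[0, 0, -0.12], [0, 0, -0.24], [0, 0, -0.36], [0, 0, -0.49], [0, 0, -0.61], [0, 0, -0.73], [0, 0, -0.85], [0, 0, -0.97], [0, 0, -1.1], [0, 0, -1.2], [0, 0, -1.29], [0, 0, -1.31]]'

```text
time: 30.0
position: [0.4932, 0.0472, 0.0866]
tool_rot: [-0.473, 0.881, 0.0, 0.004]
ft_force: [5.1, 16.5, 4.9]
grip_width: 0.0129
grip_force: 40.0
```

```bash
python3 -c "
from plan import *
chk()
T=lambda a:1.766+np.radians(a)
plan([(rel(45),.086,T(45),1,1),(rel(45),.086,T(45),.2,4),(rel(45),.15,T(45),-.2,2),(rel(0,.095),.15,T(0),-.5,5)])
"
```

```text
t 30.0 err mm [3.7 3.  0.6] yaw 2.555 2.555 F [ 5.1 16.5  4.9] w 0.0129 gf 40.0
12
[1, 0.2, 0.2, 0.2, 0.2, -0.2, -0.2, -0.5, -0.5, -0.5, -0.5, -0.5]
[[0.0, 0.0, 0.0], [0.0, 0.0, 0.0], [0.0, 0.0, 0.0], [0.0, 0.0, 0.0], [0.0, 0.0, 0.0], [0.0, 0.0, -3.2], [0.0, 0.0, -6.4], [-1.3, 1.3, -6.4], [-2.6, 2.7, -6.4], [-3.8, 4.0, -6.4], [-5.1, 5.4, -6.4], [-6.3, 6.7, -6.4]]
[[0, 0, 0.0], [0, 0, 0.0], [0, 0, 0.0], [0, 0, 0.0], [0, 0, 0.0], [0, 0, 0.0], [0, 0, 0.0], [0, 0, 0.16], [0, 0, 0.32], [0, 0, 0.47], [0, 0, 0.63], [0, 0, 0.79]]
```

Call:
play_rows --gripper '[1, 0.2, 0.2, 0.2, 0.2, -0.2, -0.2, -0.5, -0.5, -0.5, -0.5, -0.5]' --delta_pos '[[0.0, 0.0, 0.0], [0.0, 0.0, 0.0], [0.0, 0.0, 0.0], [0.0, 0.0, 0.0], [0.0, 0.0, 0.0], [0.0, 0.0, -3.2], [0.0, 0.0, -6.4], [-1.3, 1.3, -6.4], [-2.6, 2.7, -6.4], [-3.8, 4.0, -6.4], [-5.1, 5.4, -6.4], [-6.3, 6.7, -6.4]]' --turn '[[0, 0, 0], [0, 0, 0], [0, 0, 0], [0, 0, 0], [0, 0, 0], [0, 0, 0], [0, 0, 0], [0, 0, 0.16], [0, 0, 0.32], [0, 0, 0.47], [0, 0, 0.63], [0, 0, 0.79]]'

```text
time: 31.5
position: [0.4684, 0.1343, 0.1494]
tool_rot: [-0.095, 0.995, -0.0, -0.0]
ft_force: [0.1, -0.1, 0.7]
grip_width: 0.0651
grip_force: 0.0
```

```bash
python3 look.py s6.png; python3 -c "
from h import *;print(robot.get_obs()['position'])"
```

```text
t 31.5 err mm [-0.1  0.6 -0.6] yaw 1.761 1.765 F [ 0.1 -0.1  0.7] w 0.0651 gf 0.0
[0.46746546 0.13591564 0.14939213]
```

View pics/s6.png

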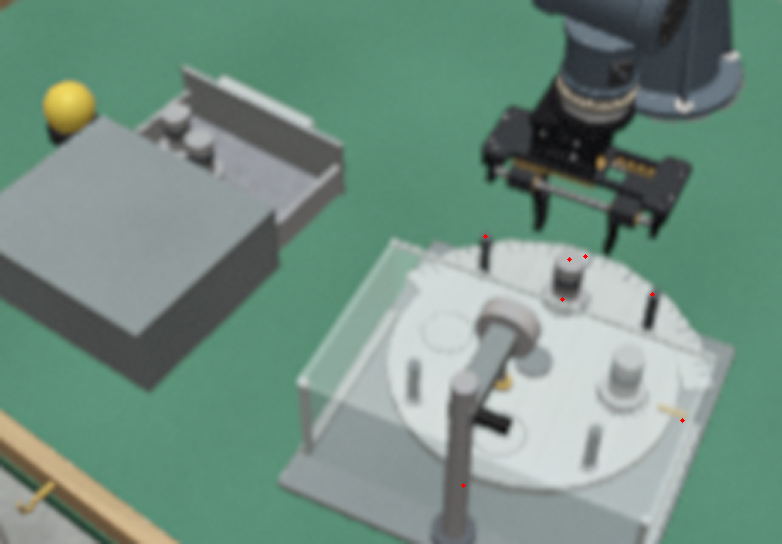

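The plate is in its detent with pointer near the 270° mark. The front master is centred at (570,265), and two masters stand in the drawer at (176,125) and (200,150).

Call:
play_rows --gripper '[-0.45, -0.45, 1, 1, 1, 1, 1, 1, 1, 1, 1, 1]' --delta_pos '[[0.0, 0.0, 3.1], [0.0, 0.0, 6.3], [0.0, 0.0, 6.3], [0.0, 0.0, 6.3], [0.0, 0.0, 6.3], [0.0, 0.0, 6.3], [0.0, 0.0, 6.3], [0.0, 0.0, 6.3], [0.0, 0.0, 3.7], [0.0, 0.0, 1.1], [0.0, 0.0, -1.4], [0.0, 0.0, -4.0]]' --turn '[[0, 0, 0], [0, 0, 0], [0, 0, 0], [0, 0, 0], [0, 0, 0], [0, 0, 0], [0, 0, 0], [0, 0, 0], [0, 0, 0], [0, 0, 0], [0, 0, 0], [0, 0, 0]]'

```text
time: 33.05
position: [0.4676, 0.1339, 0.1896]
tool_rot: [-0.098, 0.995, -0.0, -0.001]
ft_force: [0.1, 0.2, -4.8]
grip_width: 0.0313
grip_force: 40.0
```

```bash
cat > pl.py <<'E'
from plan import *
import sys
f=rel(0,.095); json.dump([*f,.19,1.765],open('cmd.json','w')); chk()
plan([(dr(0,float(sys.argv[1])),.19,DY,1,12)])
from h import *
c=snap('scene'); cv2.imwrite('pics/d.png',c['color'][:,:,::-1])
# masters in the drawer from the crop pixels
u=lambda L:np.array(L,float)/3.4+[200,130]
P=onz(c,u([(176,112),(200,134)]),.077)[:,:2]-DI
print(P@np.array([[np.cos(DY),-np.sin(DY)],[np.sin(DY),np.cos(DY)]]))
E
python3 pl.py .030
```

```text
t 33.05 err mm [-1.2 -0.2 -0.4] yaw 1.767 1.765 F [ 0.1  0.2 -4.8] w 0.0313 gf 40.0
12
[1, 1, 1, 1, 1, 1, 1, 1, 1, 1, 1, 1]
[[0.3, -3.4, 0.0], [0.6, -6.7, 0.0], [0.8, -10.1, 0.0], [1.1, -13.4, 0.0], [1.4, -16.8, 0.0], [1.7, -20.2, 0.0], [2.0, -23.5, 0.0], [2.2, -26.9, 0.0], [2.5, -30.2, 0.0], [2.8, -33.6, 0.0], [3.1, -37.0, 0.0], [3.3, -40.3, 0.0]]
[[0, 0, 0.14], [0, 0, 0.29], [0, 0, 0.43], [0, 0, 0.57], [0, 0, 0.72], [0, 0, 0.86], [0, 0, 1.01], [0, 0, 1.15], [0, 0, 1.29], [0, 0, 1.44], [0, 0, 1.58], [0, 0, 1.72]]
[[-0.00112076 -0.08230499]
 [ 0.01207075 -0.03321283]]
```

Call:
play_rows --gripper '[1, 1, 1, 1, 1, 1, 1, 1, 1, 1, 1, 1]' --delta_pos '[[0.3, -3.4, 0.0], [0.6, -6.7, 0.0], [0.8, -10.1, 0.0], [1.1, -13.4, 0.0], [1.4, -16.8, 0.0], [1.7, -20.2, 0.0], [2.0, -23.5, 0.0], [2.2, -26.9, 0.0], [2.5, -30.2, 0.0], [2.8, -33.6, 0.0], [3.1, -37.0, 0.0], [3.3, -40.3, 0.0]]' --turn '[[0, 0, 0.14], [0, 0, 0.29], [0, 0, 0.43], [0, 0, 0.57], [0, 0, 0.72], [0, 0, 0.86], [0, 0, 1.01], [0, 0, 1.15], [0, 0, 1.29], [0, 0, 1.44], [0, 0, 1.58], [0, 0, 1.72]]'

```text
time: 34.6
position: [0.5141, -0.2682, 0.1878]
tool_rot: [0.692, 0.722, -0.0, -0.002]
ft_force: [-0.8, -0.2, -5.1]
grip_width: 0.0315
grip_force: 40.0
```

Call:
play_rows --gripper '[1, 1, 1, 1, 1, 1, 1, 0.05, 0.05, 0.05, 0.05, -0.1]' --delta_pos '[[0.0, 0.0, 3.2], [0.0, 0.0, 6.5], [0.0, 0.0, 9.8], [0.0, 0.0, 13.0], [0.0, 0.0, 13.8], [0.0, 0.0, 14.4], [0.0, 0.0, 14.5], [0.0, 0.0, 14.5], [0.0, 0.0, 14.5], [0.0, 0.0, 14.5], [0.0, 0.0, 14.5], [0.0, 0.0, 10.0]]' --turn '[[0, 0, 0], [0, 0, 0], [0, 0, 0], [0, 0, 0], [0, 0, 0], [0, 0, 0], [0, 0, 0], [0, 0, 0], [0, 0, 0], [0, 0, 0], [0, 0, 0], [0, 0, 0]]'

```text
time: 36.1
position: [0.5128, -0.2662, 0.0868]
tool_rot: [0.69, 0.723, -0.0, -0.004]
ft_force: [0.9, -0.2, 0.4]
grip_width: 0.0449
grip_force: 0.0
```

```bash
python3 cyc2.py .030; python3 -c "
from h import *;o=robot.get_obs();print(o['position'],o['ft_force'])
c=snap('scene');cv2.imwrite('pics/d2.png',cv2.resize(c['color'][140:230,220:320,::-1],None,fx=5,fy=5,interpolation=cv2.INTER_CUBIC))"
```

```text
t 36.1 err mm [-1.   1.8 -3.2] yaw 0.047 0.045 F [ 0.9 -0.2  0.4] w 0.0449 gf 0.0
12
[-0.1, -0.1, -0.1, -0.1, -0.1, -0.1, -0.1, -0.1, -0.1, -0.1, -0.1, -0.1]
[[0.0, 0.0, -6.0], [5.0, -0.4, -6.1], [9.9, -0.8, -6.2], [14.9, -1.1, -6.3], [19.8, -1.5, -6.4], [24.8, -1.9, -6.5], [29.7, -2.3, -6.6], [34.7, -2.6, -6.7], [39.6, -3.0, -6.8], [44.6, -3.4, -6.9], [49.5, -3.8, -7.0], [49.5, -3.8, -6.0]]
[[0, 0, 0.0], [0, 0, -0.09], [0, 0, -0.18], [0, 0, -0.28], [0, 0, -0.37], [0, 0, -0.47], [0, 0, -0.56], [0, 0, -0.65], [0, 0, -0.75], [0, 0, -0.84], [0, 0, -0.94], [0, 0, -0.94]]
--B
12
[-0.1, -0.1, 1, 1, 1, 1, 1, 1, 1, 1, 1, 1]
[[0.0, 0.0, 3.2], [0.0, 0.0, 6.4], [0.0, 0.0, 6.4], [0.0, 0.0, 6.4], [0.0, 0.0, 6.4], [0.0, 0.0, 6.4], [0.0, 0.0, 6.4], [0.0, 0.0, 6.4], [0.0, -0.4, 6.4], [-0.1, -1.1, 6.4], [-0.2, -2.0, 6.4], [-0.5, -3.3, 6.4]]
[[0, 0, 0.0], [0, 0, 0.0], [0, 0, 0.0], [0, 0, 0.0], [0, 0, 0.0], [0, 0, 0.0], [0, 0, 0.0], [0, 0, 0.0], [0, 0, -0.03], [0, 0, -0.08], [0, 0, -0.15], [0, 0, -0.26]]
--C
12
[1, 1, 1, 1, 1, 1, 1, 1, 1, 1, 1, 1]
[[0.0, -1.6, 0.0], [-0.3, -3.2, 0.0], [-0.8, -4.7, 0.0], [-1.5, -6.1, 0.0], [-2.3, -7.5, 0.0], [-3.3, -8.7, 0.0], [-4.4, -9.8, 0.0], [-5.7, -10.8, 0.0], [-7.0, -11.6, 0.0], [-8.3, -12.2, 0.0], [-9.3, -12.5, 0.0], [-9.6, -12.6, 0.0]]
[[0, 0, -0.12], [0, 0, -0.24], [0, 0, -0.36], [0, 0, -0.49], [0, 0, -0.61], [0, 0, -0.73], [0, 0, -0.85], [0, 0, -0.97], [0, 0, -1.1], [0, 0, -1.2], [0, 0, -1.29], [0, 0, -1.31]]
[ 0.51279938 -0.26620727  0.08684688] [ 0.94646027 -0.23330093  0.42552987]
```

View pics/d2.png

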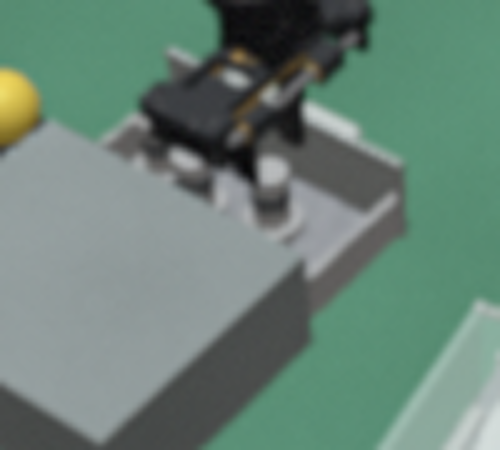

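The third master stands upright in the drawer at (272,190). I'll continue the plate turn.

Call:
play_rows --gripper '[-0.1, -0.1, -0.1, -0.1, -0.1, -0.1, -0.1, -0.1, -0.1, -0.1, -0.1, -0.1]' --delta_pos '[[0.0, 0.0, -6.0], [5.0, -0.4, -6.1], [9.9, -0.8, -6.2], [14.9, -1.1, -6.3], [19.8, -1.5, -6.4], [24.8, -1.9, -6.5], [29.7, -2.3, -6.6], [34.7, -2.6, -6.7], [39.6, -3.0, -6.8], [44.6, -3.4, -6.9], [49.5, -3.8, -7.0], [49.5, -3.8, -6.0]]' --turn '[[0, 0, 0], [0, 0, -0.09], [0, 0, -0.18], [0, 0, -0.28], [0, 0, -0.37], [0, 0, -0.47], [0, 0, -0.56], [0, 0, -0.65], [0, 0, -0.75], [0, 0, -0.84], [0, 0, -0.94], [0, 0, -0.94]]'

```text
time: 37.65
position: [0.454, 0.228, 0.1501]
tool_rot: [0.285, 0.958, 0.001, 0.001]
ft_force: [-0.5, -0.2, -0.3]
grip_width: 0.0478
grip_force: 0.0
```

Call:
play_rows --gripper '[-0.1, -0.1, 1, 1, 1, 1, 1, 1, 1, 1, 1, 1]' --delta_pos '[[0.0, 0.0, 3.2], [0.0, 0.0, 6.4], [0.0, 0.0, 6.4], [0.0, 0.0, 6.4], [0.0, 0.0, 6.4], [0.0, 0.0, 6.4], [0.0, 0.0, 6.4], [0.0, 0.0, 6.4], [0.0, -0.4, 6.4], [-0.1, -1.1, 6.4], [-0.2, -2.0, 6.4], [-0.5, -3.3, 6.4]]' --turn '[[0, 0, 0], [0, 0, 0], [0, 0, 0], [0, 0, 0], [0, 0, 0], [0, 0, 0], [0, 0, 0], [0, 0, 0], [0, 0, -0.03], [0, 0, -0.08], [0, 0, -0.15], [0, 0, -0.26]]'

```text
time: 39.15
position: [0.4399, 0.1949, 0.0864]
tool_rot: [0.159, 0.987, 0.0, 0.001]
ft_force: [-0.5, 0.7, 8.0]
grip_width: 0.013
grip_force: 40.0
```

Call:
play_rows --gripper '[1, 1, 1, 1, 1, 1, 1, 1, 1, 1, 1, 1]' --delta_pos '[[0.0, -1.6, 0.0], [-0.3, -3.2, 0.0], [-0.8, -4.7, 0.0], [-1.5, -6.1, 0.0], [-2.3, -7.5, 0.0], [-3.3, -8.7, 0.0], [-4.4, -9.8, 0.0], [-5.7, -10.8, 0.0], [-7.0, -11.6, 0.0], [-8.3, -12.2, 0.0], [-9.3, -12.5, 0.0], [-9.6, -12.6, 0.0]]' --turn '[[0, 0, -0.12], [0, 0, -0.24], [0, 0, -0.36], [0, 0, -0.49], [0, 0, -0.61], [0, 0, -0.73], [0, 0, -0.85], [0, 0, -0.97], [0, 0, -1.1], [0, 0, -1.2], [0, 0, -1.29], [0, 0, -1.31]]'

```text
time: 40.65
position: [0.492, 0.0472, 0.0864]
tool_rot: [-0.473, 0.881, 0.001, 0.002]
ft_force: [0.4, 16.5, 8.9]
grip_width: 0.0132
grip_force: 40.0
```

Call:
play_rows --gripper '[1, 0.2, 0.2, 0.2, 0.2, -0.2, -0.2, -0.5, -0.5, -0.5, -0.5, -0.5]' --delta_pos '[[0.0, 0.0, 0.0], [0.0, 0.0, 0.0], [0.0, 0.0, 0.0], [0.0, 0.0, 0.0], [0.0, 0.0, 0.0], [0.0, 0.0, -3.2], [0.0, 0.0, -6.4], [-1.3, 1.3, -6.4], [-2.6, 2.7, -6.4], [-3.8, 4.0, -6.4], [-5.1, 5.4, -6.4], [-6.3, 6.7, -6.4]]' --turn '[[0, 0, 0], [0, 0, 0], [0, 0, 0], [0, 0, 0], [0, 0, 0], [0, 0, 0], [0, 0, 0], [0, 0, 0.16], [0, 0, 0.32], [0, 0, 0.47], [0, 0, 0.63], [0, 0, 0.79]]'

```text
time: 42.15
position: [0.4692, 0.1345, 0.1494]
tool_rot: [-0.095, 0.995, -0.0, -0.0]
ft_force: [-0.2, 0.7, 0.3]
grip_width: 0.0654
grip_force: 0.0
```

```bash
python3 look.py s7.png
```

```text
t 42.15 err mm [-20.9  90.1  63.4] yaw 1.762 2.555 F [-0.2  0.7  0.3] w 0.0654 gf 0.0
```

View pics/s7.png

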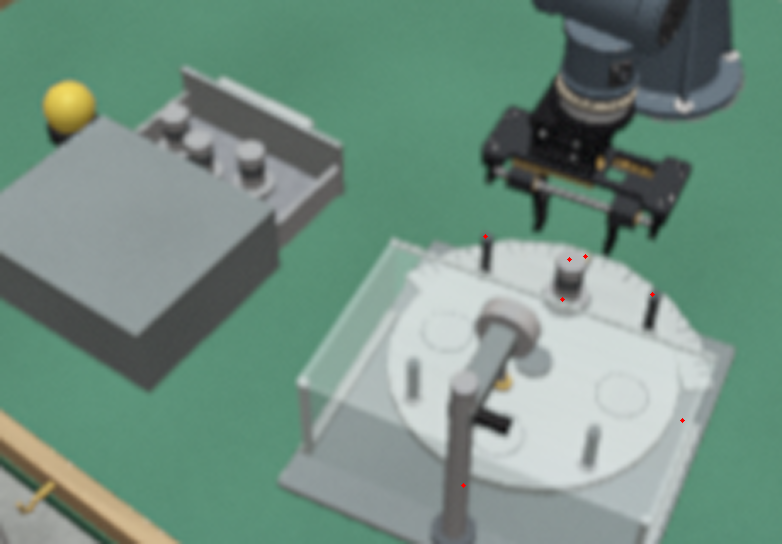

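The last master is at (570,265) in the front seat. All three in the drawer stand upright at (175,125), (200,150) and (252,165).

Call:
play_rows --gripper '[-0.45, -0.45, 1, 1, 1, 1, 1, 1, 1, 1, 1, 1]' --delta_pos '[[0.0, 0.0, 3.1], [0.0, 0.0, 6.3], [0.0, 0.0, 6.3], [0.0, 0.0, 6.3], [0.0, 0.0, 6.3], [0.0, 0.0, 6.3], [0.0, 0.0, 6.3], [0.0, 0.0, 6.3], [0.0, 0.0, 3.7], [0.0, 0.0, 1.1], [0.0, 0.0, -1.4], [0.0, 0.0, -4.0]]' --turn '[[0, 0, 0], [0, 0, 0], [0, 0, 0], [0, 0, 0], [0, 0, 0], [0, 0, 0], [0, 0, 0], [0, 0, 0], [0, 0, 0], [0, 0, 0], [0, 0, 0], [0, 0, 0]]'

```text
time: 43.7
position: [0.4686, 0.134, 0.1898]
tool_rot: [-0.098, 0.995, -0.0, -0.001]
ft_force: [0.8, 0.5, -3.2]
grip_width: 0.031
grip_force: 40.0
```

```bash
sed -i 's/(176,112),(200,134)/(175,112),(200,136),(252,148)/' pl.py; python3 pl.py .084
```

```text
t 43.7 err mm [-0.2 -0.1 -0.2] yaw 1.767 1.765 F [ 0.8  0.5 -3.2] w 0.031 gf 40.0
12
[1, 1, 1, 1, 1, 1, 1, 1, 1, 1, 1, 1]
[[0.2, -2.9, 0.0], [0.4, -5.8, 0.0], [0.6, -8.7, 0.0], [0.8, -11.7, 0.0], [1.1, -14.6, 0.0], [1.3, -17.5, 0.0], [1.5, -20.4, 0.0], [1.7, -23.3, 0.0], [1.9, -26.2, 0.0], [2.1, -29.2, 0.0], [2.3, -32.1, 0.0], [2.5, -35.0, 0.0]]
[[0, 0, 0.14], [0, 0, 0.29], [0, 0, 0.43], [0, 0, 0.57], [0, 0, 0.72], [0, 0, 0.86], [0, 0, 1.01], [0, 0, 1.15], [0, 0, 1.29], [0, 0, 1.44], [0, 0, 1.58], [0, 0, 1.72]]
[[-0.00043403 -0.08328008]
 [ 0.01471659 -0.03092152]
 [-0.00427883  0.03183693]]
```

Call:
play_rows --gripper '[1, 1, 1, 1, 1, 1, 1, 1, 1, 1, 1, 1]' --delta_pos '[[0.2, -2.9, 0.0], [0.4, -5.8, 0.0], [0.6, -8.7, 0.0], [0.8, -11.7, 0.0], [1.1, -14.6, 0.0], [1.3, -17.5, 0.0], [1.5, -20.4, 0.0], [1.7, -23.3, 0.0], [1.9, -26.2, 0.0], [2.1, -29.2, 0.0], [2.3, -32.0, 0.0], [2.5, -34.9, 0.0]]' --turn '[[0, 0, 0.14], [0, 0, 0.29], [0, 0, 0.43], [0, 0, 0.57], [0, 0, 0.72], [0, 0, 0.86], [0, 0, 1.01], [0, 0, 1.15], [0, 0, 1.29], [0, 0, 1.44], [0, 0, 1.58], [0, 0, 1.72]]'

```text
time: 45.25
position: [0.5122, -0.2135, 0.1881]
tool_rot: [0.692, 0.722, -0.0, -0.001]
ft_force: [0.7, 0.1, -4.1]
grip_width: 0.031
grip_force: 40.0
```

Call:
play_rows --gripper '[1, 1, 1, 1, 1, 1, 1, 0.05, 0.05, 0.05, 0.05, -0.1]' --delta_pos '[[0.0, 0.0, 3.2], [0.0, 0.0, 6.5], [0.0, 0.0, 9.8], [0.0, 0.0, 13.0], [0.0, 0.0, 13.8], [0.0, 0.0, 14.4], [0.0, 0.0, 14.5], [0.0, 0.0, 14.5], [0.0, 0.0, 14.5], [0.0, 0.0, 14.5], [0.0, 0.0, 14.5], [0.0, 0.0, 10.0]]' --turn '[[0, 0, 0], [0, 0, 0], [0, 0, 0], [0, 0, 0], [0, 0, 0], [0, 0, 0], [0, 0, 0], [0, 0, 0], [0, 0, 0], [0, 0, 0], [0, 0, 0], [0, 0, 0]]'

```text
time: 46.75
position: [0.5108, -0.2117, 0.087]
tool_rot: [0.69, 0.723, -0.001, -0.004]
ft_force: [0.7, -1.3, 0.3]
grip_width: 0.0449
grip_force: 0.0
```

```bash
python3 -c "
from plan import *
d=dr(0,.085); json.dump([*d,.09,.045],open('cmd.json','w')); chk()
q=dr(-.16,0)
plan([(d,.17,DY,0,2),(q,.17,DY,1,6),(q,.065,DY,1,4)])
print(q)"
```

```text
t 46.75 err mm [-0.7  1.4 -3. ] yaw 0.047 0.045 F [ 0.7 -1.3  0.3] w 0.0449 gf 0.0
12
[0, 0, 1, 1, 1, 1, 1, 1, 1, 1, 1, 1]
[[0.0, 0.0, -4.0], [0.0, 0.0, -8.0], [-1.4, -2.7, -8.0], [-2.8, -5.3, -8.0], [-4.2, -8.0, -8.0], [-5.6, -10.7, -8.0], [-7.0, -13.4, -8.0], [-8.4, -16.0, -8.0], [-8.4, -16.0, -5.4], [-8.4, -16.0, -2.8], [-8.4, -16.0, -0.1], [-8.4, -16.0, 2.5]]
[[0, 0, 0.0], [0, 0, 0.0], [0, 0, 0.0], [0, 0, 0.0], [0, 0, 0.0], [0, 0, 0.0], [0, 0, 0.0], [0, 0, 0.0], [0, 0, 0.0], [0, 0, 0.0], [0, 0, 0.0], [0, 0, 0.0]]
[ 0.35513446 -0.30455816]
```

Call:
play_rows --gripper '[0, 0, 1, 1, 1, 1, 1, 1, 1, 1, 1, 1]' --delta_pos '[[0.0, 0.0, -4.0], [0.0, 0.0, -8.0], [-1.4, -2.7, -8.0], [-2.8, -5.3, -8.0], [-4.2, -8.0, -8.0], [-5.6, -10.7, -8.0], [-7.0, -13.4, -8.0], [-8.4, -16.0, -8.0], [-8.4, -16.0, -5.4], [-8.4, -16.0, -2.8], [-8.4, -16.0, -0.1], [-8.4, -16.0, 2.5]]' --turn '[[0, 0, 0], [0, 0, 0], [0, 0, 0], [0, 0, 0], [0, 0, 0], [0, 0, 0], [0, 0, 0], [0, 0, 0], [0, 0, 0], [0, 0, 0], [0, 0, 0], [0, 0, 0]]'

```text
time: 48.25
position: [0.3573, -0.3047, 0.0638]
tool_rot: [0.69, 0.723, -0.0, 0.0]
ft_force: [0.0, -0.6, -0.9]
grip_width: 0.0006
grip_force: 0.0
```

```bash
python3 look.py s8.png;python3 -c "
from h import *
c=snap('top');cv2.imwrite('pics/t8.png',cv2.resize(c['color'][90:280,190:490,::-1],None,fx=2.6,fy=2.6,interpolation=cv2.INTER_CUBIC))"
```

```text
t 48.25 err mm [ 1.8 -0.5 -1.2] yaw 0.047 0.045 F [ 0.  -0.6 -0.9] w 0.0006 gf 0.0
```

View pics/t8.png

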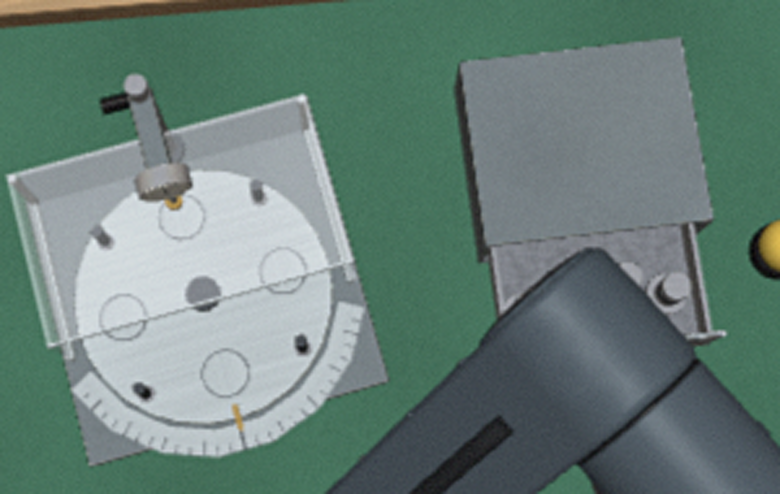

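The pointer (239,425) lies on the zero mark (241,440). The arm hides the drawer here, so I'll use the scene view.

View pics/s8.png

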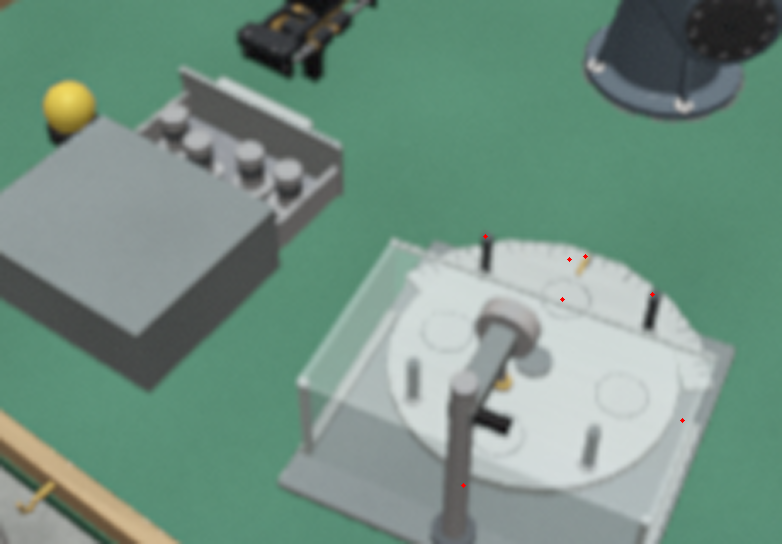

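```bash
python3 -c "
from plan import *
import h
o=h.robot.get_obs()['position']; json.dump([.3555,-.3045,.065,.045],open('cmd.json','w'))
plan([(dr(-.09,0),.065,DY,1,3),(dr(-.005,0),.065,DY,1,9)])
plan([(dr(.03,0),.065,DY,1,4),(dr(.046,0),.065,DY,1,5)])"
```

```text
12
[1, 1, 1, 1, 1, 1, 1, 1, 1, 1, 1, 1]
[[0.0, 2.3, 0.0], [0.0, 4.6, 0.0], [0.0, 7.0, 0.0], [0.0, 7.9, 0.0], [0.0, 8.9, 0.0], [0.0, 9.8, 0.0], [0.0, 10.7, 0.0], [-0.1, 11.7, 0.0], [-0.1, 12.6, 0.0], [-0.1, 13.6, 0.0], [-0.1, 14.5, 0.0], [-0.1, 15.5, 0.0]]
[[0, 0, 0.0], [0, 0, 0.0], [0, 0, 0.0], [0, 0, 0.0], [0, 0, 0.0], [0, 0, 0.0], [0, 0, 0.0], [0, 0, 0.0], [0, 0, 0.0], [0, 0, 0.0], [0, 0, 0.0], [0, 0, 0.0]]
9
[1, 1, 1, 1, 1, 1, 1, 1, 1]
[[0.0, 0.9, 0.0], [0.0, 1.7, 0.0], [0.0, 2.6, 0.0], [0.0, 3.5, 0.0], [0.0, 3.8, 0.0], [0.0, 4.1, 0.0], [0.0, 4.4, 0.0], [0.0, 4.7, 0.0], [0.0, 5.1, 0.0]]
[[0, 0, 0.0], [0, 0, 0.0], [0, 0, 0.0], [0, 0, 0.0], [0, 0, 0.0], [0, 0, 0.0], [0, 0, 0.0], [0, 0, 0.0], [0, 0, 0.0]]
```

All four masters stand in the drawer, at (175,125), (198,148), (250,165) and (288,180). The pointer is at the zero mark. Push slowly.

Call:
play_rows --gripper '[1, 1, 1, 1, 1, 1, 1, 1, 1, 1, 1, 1]' --delta_pos '[[0.0, 2.3, 0.0], [0.0, 4.6, 0.0], [0.0, 6.4, 0.0], [0.0, 7.2, 0.0], [0.0, 8.0, 0.0], [0.0, 8.9, 0.0], [0.0, 9.9, 0.0], [-0.1, 11.0, 0.0], [-0.1, 12.1, 0.0], [-0.1, 13.2, 0.0], [-0.1, 14.4, 0.0], [-0.1, 15.5, 0.0]]' --turn '[[0, 0, 0], [0, 0, 0], [0, 0, 0], [0, 0, 0], [0, 0, 0], [0, 0, 0], [0, 0, 0], [0, 0, 0], [0, 0, 0], [0, 0, 0], [0, 0, 0], [0, 0, 0]]'

```text
time: 49.85
position: [0.513, -0.2981, 0.0644]
tool_rot: [0.69, 0.724, 0.0, 0.0]
ft_force: [-1.6, -0.6, 2.6]
grip_width: 0.001
grip_force: 1.3
```

Call:
play_rows --gripper '[1, 1, 1, 1, 1, 1, 1, 1, 1, 1]' --delta_pos '[[0.0, 0.9, 0.0], [0.0, 1.7, 0.0], [0.0, 2.4, 0.0], [0.0, 3.0, 0.0], [0.0, 3.4, 0.0], [0.0, 3.8, 0.0], [0.0, 4.2, 0.0], [0.0, 4.5, 0.0], [0.0, 4.7, 0.0], [0.0, 4.7, 0.0]]' --turn '[[0, 0, 0], [0, 0, 0], [0, 0, 0], [0, 0, 0], [0, 0, 0], [0, 0, 0], [0, 0, 0], [0, 0, 0], [0, 0, 0], [0, 0, 0]]'

```text
time: 51.1
position: [0.5567, -0.2963, 0.0645]
tool_rot: [0.69, 0.724, -0.002, -0.002]
ft_force: [-8.8, -2.8, 2.7]
grip_width: 0.0002
grip_force: 4.1
```

```bash
python3 -c "
from plan import *
chk(); print(dr(.043,0))"
```

```text
t 51.1 err mm [-4.7 -0.  -0.5] yaw 0.048 0.045 F [-8.8 -2.8  2.7] w 0.0002 gf 4.1
[ 0.55796386 -0.29623749]
```

Call:
play_rows --gripper '[1, 1, 1, 1, 1]' --delta_pos '[[0, 0.2, 0], [0, 0.4, 0], [0, 0.6, 0], [0, 0.8, 0], [0, 0.8, 0]]' --turn '[[0, 0, 0], [0, 0, 0], [0, 0, 0], [0, 0, 0], [0, 0, 0]]'

```text
time: 51.72
position: [0.5654, -0.2958, 0.0645]
tool_rot: [0.69, 0.724, -0.001, -0.001]
ft_force: [-7.3, -2.4, 2.6]
grip_width: 0.0003
grip_force: 3.7
```

Call:
play_rows --gripper '[1, 1, 1, 1, 1]' --delta_pos '[[0, 0.2, 0], [0, 0.4, 0], [0, 0.6, 0], [0, 0.6, 0], [0, 0.6, 0]]' --turn '[[0, 0, 0], [0, 0, 0], [0, 0, 0], [0, 0, 0], [0, 0, 0]]'

```text
time: 52.35
position: [0.5654, -0.2957, 0.0645]
tool_rot: [0.689, 0.724, -0.005, -0.006]
ft_force: [-20.3, -6.2, 10.0]
grip_width: 0.0004
grip_force: 10.7
```

The tool stopped moving while the force rose to 20 N, so the drawer is against its stop. Back off.

Call:
play_rows --gripper '[1, 1, 1, 1, 1, 1, 1, 1, 1, 1]' --delta_pos '[[0, -1, 0], [0, -3, 0], [0, -6, 0], [0, -9, 0], [0, -9, -4], [0, -9, -9], [0, -9, -14], [-4, -11, -18], [-8, -13, -18], [-8, -13, -18]]' --turn '[[0, 0, 0], [0, 0, 0], [0, 0, 0], [0, 0, 0], [0, 0, 0], [0, 0, 0], [0, 0, 0], [0, 0, 0], [0, 0, 0], [0, 0, 0]]'

```text
time: 53.6
position: [0.4475, -0.3841, 0.2456]
tool_rot: [0.691, 0.722, 0.0, 0.002]
ft_force: [-0.4, 0.7, -0.2]
grip_width: 0.0006
grip_force: 0.0
```

```bash
python3 -c "
from h import *
c=snap('scene');b=cv2.resize(c['color'][130:290,200:430,::-1],None,fx=3.4,fy=3.4,interpolation=cv2.INTER_CUBIC)
cv2.imwrite('pics/e.png',b)
print((proj(c,[[.477,-.19,.0]])-[200,130])*3.4)"
```

```text
[[323.14133465 207.71059932]]
```

View pics/e.png

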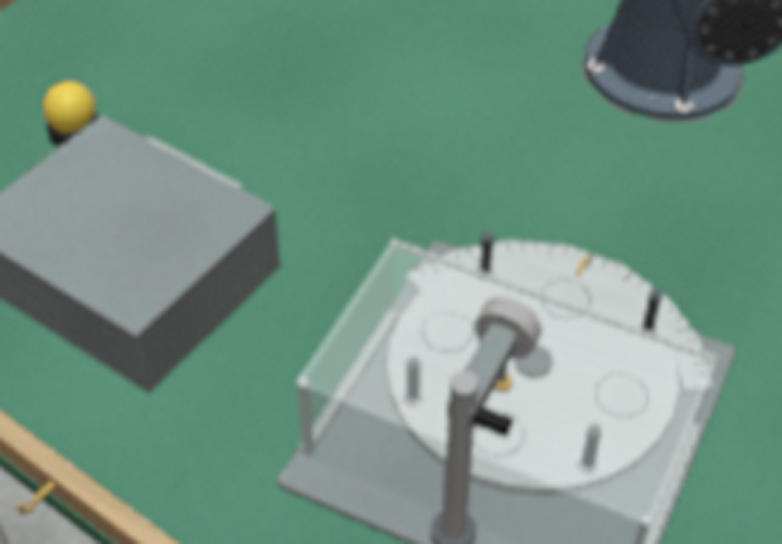

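The drawer is shut, with only the lip showing at (195,162). The plate is empty and the pointer at (584,265) sits on the zero mark. The jack has not moved.

```bash
python3 -c "
from rig import robot
print(robot.hand_in())"
```

```text
the job is handed in; nothing more can be done
None
```

I put all four setting masters upright in the kit drawer, pushed it home against its stop, left the pointer on the zero mark and handed the job in at about 54 s of the 200 s; hand-in gave no verdict.

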